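Make up a bracelet-class kit: cases from the rack, piled square

TASK

Make up the kit for tonight's bracelet class: slide every bead case up out of the slanted rack, gather those lying on the table too, and pile them all flat, lid up, squarely on the banding stand, one on another with their edges flush and in line with the stand. Then lay the empty wooden stringing tray, open side up, squarely on top of the pile. Handle the clear plastic cases gently - no hard squeezing and no dropping - and leave the bowls, tumbler, spools and scissors where they are.

Things in the scene. Friction and masses are not known exactly. Their poses are not given: they have to be found in the camera images.
- rack: beech rack, fixed to the table, 262 x 100 mm base, side rails 53 mm high, four slanted slots one behind another, 50 mm apart (at x = -75, -25, 25, 75 mm). Origin: centre at table height; x from its front (robot side) to its back. A slot holds one case on its end, leaning back 30 degrees from vertical: top end towards the rack's +x, lid facing forward and up, width along the rack's y
- slot_front (a point): where the centre of the underside of a case in the front slot lies, 72 mm above the table; axes as the rack. Each slot: a back board 52 mm wide (narrower than a case) that reaches 13 mm past the case's middle, an end ledge, a front lip 27 mm deep; 17 mm gap for the 14 mm case, 3 mm play at each side. The top 40 mm of a case stands free. Slide it along its own x by 30 mm or more to clear the lip
- case1: a closed flat bead case with a clear hinged lid, a coloured base and beads of mixed colours in six cells; about 120 g, 110 long (its x axis) x 66 wide (y) x 14 mm thick (z). The origin is the centre of its underside, z points out through the clear lid. Brittle: grip it with 40 N or less (it cracks at 100 N, both fingers' forces added); stands in one of the rack's slots (or is absent)
- case2: a closed flat bead case with a clear hinged lid, a coloured base and beads of mixed colours in six cells; about 120 g, 110 long (its x axis) x 66 wide (y) x 14 mm thick (z). The origin is the centre of its underside, z points out through the clear lid. Brittle: grip it with 40 N or less (it cracks at 100 N, both fingers' forces added); stands in one of the rack's slots (or is absent)
- case3: a closed flat bead case with a clear hinged lid, a coloured base and beads of mixed colours in six cells; about 120 g, 110 long (its x axis) x 66 wide (y) x 14 mm thick (z). The origin is the centre of its underside, z points out through the clear lid. Brittle: grip it with 40 N or less (it cracks at 100 N, both fingers' forces added); stands in one of the rack's slots (or is absent)
- case4: a closed flat bead case with a clear hinged lid, a coloured base and beads of mixed colours in six cells; about 120 g, 110 long (its x axis) x 66 wide (y) x 14 mm thick (z). The origin is the centre of its underside, z points out through the clear lid. Brittle: grip it with 40 N or less (it cracks at 100 N, both fingers' forces added); stands in one of the rack's slots (or is absent)
- case5: a closed flat bead case with a clear hinged lid, a coloured base and beads of mixed colours in six cells; about 120 g, 110 long (its x axis) x 66 wide (y) x 14 mm thick (z). The origin is the centre of its underside, z points out through the clear lid. Brittle: grip it with 40 N or less (it cracks at 100 N, both fingers' forces added); lies flat on the table, lid up (or is absent)
- case6: a closed flat bead case with a clear hinged lid, a coloured base and beads of mixed colours in six cells; about 120 g, 110 long (its x axis) x 66 wide (y) x 14 mm thick (z). The origin is the centre of its underside, z points out through the clear lid. Brittle: grip it with 40 N or less (it cracks at 100 N, both fingers' forces added); lies flat on the table, lid up (or is absent)
- bead_tray: empty wooden stringing tray, 110 long (x) x 66 wide (y) x 18 mm high, a 7 mm floor with a rim all round and grey felt with three dark grooves inside; about 130 g; lies on the table, open side up. Origin: centre of its underside, z up out of the open side
- stand: banding stand, fixed to the table: a small light wooden bench, 120 long (its x) x 56 wide (its y) and 40 mm high, on a steel foot plate 130 x 56 mm; 10 mm narrower than a case, so that fingers can pass down beside a case. Origin: centre of its foot at table height
- stand_top (a point): centre of the stand's flat top, 40 mm above the table; axes as the stand: x along its length, z up. The pile goes here, case length along the stand's length, either way round
- white_bowl: white ceramic bowl of beads, 110 across, 55 mm high, loose; leave alone. Origin under its centre
- dark_bowl: black bowl of beads, 144 across, 55 mm high, loose; leave alone. Origin under its centre
- tumbler: glass tumbler with beads, 78 across, 85 mm high, loose; leave alone. Origin under its centre
- spool_red: wooden spool of red thread, 38 across, 46 mm high, loose; leave alone. Origin under its centre
- spool_teal: wooden spool of blue thread, 38 across, 46 mm high, loose; leave alone. Origin under its centre
- scissors: steel scissors lying flat, 155 x 30 x 7 mm, loose; leave alone. Origin on the underside at the screw
Things that resemble listed ones, but are neither listed nor needed, are in the scene too. What is shaped like the case5 but blue or purple is not meant. What is shaped like the case1 but blue is not meant.

How it is judged (in metres and radians):
On the way, in this order (a step that is already met when the one before it is completed fails the run):
1. every case lies in the pile on the stand, flat, lid up and square to the stand (horizontal distance between each of case1, case2, case3, case4, case5, case6 and stand_top below 0.007 m and angle between the x axis of each of case1, case2, case3, case4, case5, case6 and the x axis of stand, either way round below 0.1 rad and angle between each of case1, case2, case3, case4, case5, case6's own z axis and vertical below 0.06 rad and height (world z) of each of case1, case2, case3, case4, case5, case6 above 0.036 m and linear speed of each of case1, case2, case3, case4, case5, case6 below 0.03 m/s), for 0.2 s.
2. the stringing tray lies squarely on top of the pile (horizontal distance between bead_tray and stand_top below 0.007 m and angle between the x axis of bead_tray and the x axis of stand, either way round below 0.1 rad and angle between bead_tray's own z axis and vertical below 0.06 rad and height (world z) of bead_tray above 0.036 m and linear speed of bead_tray below 0.03 m/s and z of bead_tray in the frame of case1 above 0.011 m and z of bead_tray in the frame of case2 above 0.011 m and z of bead_tray in the frame of case3 above 0.011 m and z of bead_tray in the frame of case4 above 0.011 m and z of bead_tray in the frame of case5 above 0.011 m and z of bead_tray in the frame of case6 above 0.011 m), for 0.2 s.
At the end, for the whole second after the job is handed in: Every case present lies flat (within 0.06 rad), lid up, on the stand, its centre within 7 mm (seen from above) of the centre of the stand's top and its length within 0.1 rad of the stand's; the stringing tray lies the same way, open side up, above all the cases; everything is at rest (all of step 1 and all of step 2); the robot touches nothing.
It fails at once if a case is squeezed or pressed hard by the gripper (over 100 N, the forces of both fingers added) (contact force between any of case1, case2, case3, case4, case5, case6 and the fingers above 100 N).
It fails at once if a case is dropped: let go and falling faster than 0.9 m/s ((linear speed of case1 above 0.9 m/s and contact force between case1 and the fingers below 0.5 N) or (linear speed of case2 above 0.9 m/s and contact force between case2 and the fingers below 0.5 N) or (linear speed of case3 above 0.9 m/s and contact force between case3 and the fingers below 0.5 N) or (linear speed of case4 above 0.9 m/s and contact force between case4 and the fingers below 0.5 N) or (linear speed of case5 above 0.9 m/s and contact force between case5 and the fingers below 0.5 N) or (linear speed of case6 above 0.9 m/s and contact force between case6 and the fingers below 0.5 N)).
It fails at once if a bowl, the tumbler, a spool or the scissors is moved more than 30 mm (distance of any of white_bowl, dark_bowl, tumbler, spool_red, spool_teal, scissors from where it was at the start of the episode above 0.03 m).
Of case1, case2, case3, case4, case5, case6 only 4 to 6 are there at a start; the rules pass over those that are not, and their reading is None.
At some moment in a run one of bead_tray may be knocked a few centimetres aside while the robot is not near it.
It also fails if it takes over 210 s, if anything falls off the work surface, if the arm or the gripper's body presses on something with over 40 N, if the wrist force passes 120 N, or if a joint passes its speed limit or range.

ROBOT

A 7-joint arm with a two-finger parallel gripper is mounted at the origin on the work surface. World frame = base frame: x ahead of the robot, y to its left, z up, the work surface at z = 0. Lengths are in mm, angles in rad, forces in N, time in s.
With the tool pointing down it reaches from about 425 to 825 mm from the base axis. Payload 3.6 kg.
Tool frame: the origin (TCP) lies between the finger pads; the fingertips stand 14 mm ahead of it and the grasp point (between the pads) lies 5 mm behind it; z points along the fingers, y is the line along which they close (so a half turn about z gives the same grasp; the last joint's range is limited). The gripper opens to 93 mm and grips with 3 to 60 N. Pads are 15 mm wide; open, the fingers measure 128 mm over their backs; the gripper's body (75 mm by 188 mm) begins 65 mm behind the grasp point.
Start: joints at [1.115, 0.615, -0.013, 1.423, 0.008, 1.103, -0.04], TCP at [270.264, -591.118, 232.64] pointing down, gripper open.
Joint ranges: [-3.12, 3.12], [-0.3, 2.06], [-1.34, 1.32], [0.26, 2.42], [-1.36, 4.5], [0.01, 1.98], [-2.84, 2.84]. Speed limits (rad/s): [2.79, 2.79, 3.14, 3.14, 3.14, 3.14, 3.14].

INTERFACE

Orientations are given as a rotation vector (axis times angle).
In Python, from bench import arm gives the robot as it stands.
- The arm moves only by the tool apply_moves, never from a script. Its argument "steps" is a list of rows, each a list of 2 entries, a list of its own where there are three numbers: the shift along the world's x, y, z in units of 30 mm (1.0 is 30 mm), then the turn, a rotation vector about the world's x, y, z in units of 2 pi rad (1.0 is 2 pi rad). In form: [[[x, y, z], [rx, ry, rz]], ...]. A call has 1 to 12 rows; each row shifts and turns the commanded pose from where the row before left it; what a row does not reach is not made up. A row lasts 1/12 s, in which the tool goes at most 41.7 mm and 7.16 degrees, less where a joint would pass 70% of its speed; a pose out of reach is approached as far as the arm can. A call with a number of a shift or a turn outside -1 to 1 is refused whole. A call with a gripper value outside its range is refused whole. "grip" is the opening, from -1 (shut) to 1 (fully open), set as the call begins (left out, the last holds). The fingers move at their own pace and stop on an object; "squeeze" is the grip in N (left out, the last holds). Time passes only in rows, so rows that do not move let the fingers close. It gives the time, the measured TCP pose, the force, the opening and the grip force at its end, in the units of the state.
- arm.state(): the state, without advancing time (a new reading comes with each control period).
- arm.capture(name): name is "side" or "top" or "wrist"; returns a dict with "pixels" (384x512x3 uint8, blue, green, red), "intrinsics" (3x3 intrinsics, pixels), "rvec" (rotation vector, rad) and "tvec" (3), from world to camera coordinates, as OpenCV has them. Camera axes: x right, y down, z forward; pixel columns grow to the right and rows downward; lengths in mm; the calibration is good to about 2 mm. A picture is of the moment at which its call begins. There is no depth.
- arm.sign_off(): hands the job in; it is judged then, once.
The state is a dict: "time": time; "q": joint angles; "joint_vel": joint speeds; "tau": joint torques, N m; "tool_pos": TCP position; "tcp_rot": TCP orientation; "contact_force": force on the tool from outside, world axes, zero at the start; "wrist_torque": the same for the moment, N m; "width": opening from 0.0 (shut) to 1.0 (fully open); "gripper_force": force on a finger pad.
Only numpy, scipy, OpenCV 4.12 (cv2) and the standard library are available. Lean on these libraries where they do the work, as an engineer would, in place of code of your own. Each camera call takes 0.05 s, during which the arm holds its last target. There are 200 camera calls.

## Working session

There is one attempt and no reset: what is moved stays moved. The work goes in short steps, Python scripts to look and compute and a tool call to move; the robot and the scene stay as the last step left them, time stands still between calls to the robot, and variables do not carry over. Pictures are saved under pics/ and viewed, at most 14 in all, crops included, and the job is handed in when it is done.

Besides the shell and the picture viewer there is one more tool, called after ">>>" by a JSON object that holds its "name" and its "arguments", one argument or row to a line. apply_moves: Moves the arm, as the interface text tells. Its arguments: {"type":"object","properties":{"steps":{"type":"array"},"grip":{"type":"number"},"squeeze":{"type":"number"}},"required":["steps"]}

```bash
ls; mkdir -p pics; cat > h.py <<'E'
import numpy as np, cv2, pickle
from scipy.spatial.transform import Rotation as R
from bench import arm
def cap(n, save=None):
    c=arm.capture(n); c={k:np.array(v) for k,v in c.items()}
    c['pixels']=c['pixels'].astype(np.uint8)
    if save: cv2.imwrite('pics/%s.png'%save,c['pixels']); pickle.dump(c,open('pics/%s.pkl'%save,'wb'))
    return c
def load(s): return pickle.load(open('pics/%s.pkl'%s,'rb'))
def ray(c,uv,z):
    "pixels -> world points on plane z"
    Rm=cv2.Rodrigues(c['rvec'].astype(float).ravel())[0]; t=c['tvec'].astype(float).ravel()
    uv=np.atleast_2d(uv).astype(float)
    d=(Rm.T@np.linalg.inv(c['intrinsics'])@np.c_[uv,np.ones(len(uv))].T).T
    o=-Rm.T@t
    return o+d*((z-o[2])/d[:,2])[:,None]
def proj(c,P):
    return cv2.projectPoints(np.atleast_2d(P).astype(float),c['rvec'].astype(float),c['tvec'].astype(float),c['intrinsics'].astype(float),None)[0][:,0]
E
python3 - <<'E'
from h import *
a=cap('top','top0');b=cap('side','side0')
for c in(a,b):
    Rm=cv2.Rodrigues(c['rvec'].astype(float))[0];print(-Rm.T@c['tvec'].ravel(),Rm[2],c['intrinsics'][0,0])
print(arm.state())
E
```

```text
pics
[ 254.16489917  -92.94371811 1371.80838673] [ 0.21096439 -0.0089443  -0.97745283] 395.32109031766754
[   85.09887627 -1223.90495948   899.69816126] [ 0.29618342  0.77063869 -0.56426181] 434.65941284747385
{'time': 0.1, 'q': array([ 1.11545822,  0.61580519, -0.01259279,  1.42472843,  0.00812422,
        1.10341583, -0.0403912 ]), 'joint_vel': array([-7.02693379e-04, -2.33261332e-03,  3.43751043e-04, -3.80612848e-03,
        9.43093532e-05, -2.87952435e-04,  4.61373235e-04]), 'tau': array([ 8.44424303e-04, -4.60043871e+01,  2.09758929e-01, -1.66245085e+01,
       -6.12103427e-02,  1.69098593e-02,  8.44892020e-05]), 'tool_pos': array([ 269.98881333, -590.52523921,  231.61169006]), 'tcp_rot': array([-3.06744103e+00, -6.68091965e-01,  8.68075754e-04]), 'contact_force': array([0.34707734, 0.16975536, 0.12704567]), 'wrist_torque': array([-0.04358381, -0.05693305,  0.00660476]), 'gripper_force': 0.0, 'width': 1.0008832826340426}
```

View pics/top0.png

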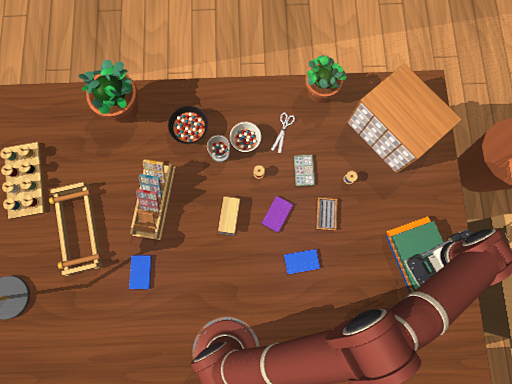

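View pics/side0.png

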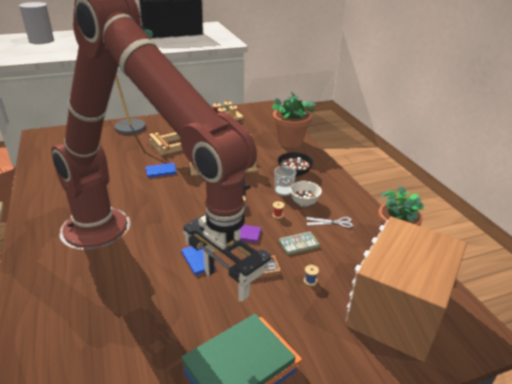

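The top view has the rack at (152,200) with cases in it, the stand at (229,215), a loose case at (304,170) and the tray at (327,213). The blue and purple decoys are at (140,272), (302,261) and (278,213). Next I'll enlarge it.

```bash
python3 - <<'E'
from h import *
c=load('top0');p=c['pixels']
cr=np.hstack([cv2.resize(p[150:250,115:195],None,fx=5,fy=5,interpolation=cv2.INTER_CUBIC),cv2.resize(p[140:240,270:350],None,fx=5,fy=5,interpolation=cv2.INTER_CUBIC)])
cv2.imwrite('pics/c1.png',cr)
hsv=cv2.cvtColor(p,cv2.COLOR_BGR2HSV)
# stand
for n,roi,z,f in (('stand',(190,240,212,247),40,lambda h:(h[...,2]>150)&(h[...,1]<170)),('tray',(190,236,310,345),18,None),('case',(150,190,288,322),14,None)):
    y0,y1,x0,x1=roi;g=cv2.resize(p[y0:y1,x0:x1],None,fx=6,fy=6,interpolation=cv2.INTER_CUBIC)
    h=cv2.cvtColor(g,cv2.COLOR_BGR2HSV); lab=cv2.cvtColor(g,cv2.COLOR_BGR2LAB).astype(float)
    bg=np.median(np.r_[lab[0],lab[-1]],0); d=np.linalg.norm(lab-bg,axis=2)
    m=(f(h) if f else d>30).astype(np.uint8)
    m=cv2.morphologyEx(m,cv2.MORPH_CLOSE,np.ones((13,13)))
    cs=max(cv2.findContours(m,0,1)[0],key=cv2.contourArea)[:,0]
    uv=(cs+.5)/6-.5+[x0,y0]
    W=ray(c,uv,z)[:,:2].astype(np.float32); print(n,cv2.minAreaRect(W),uv.min(0),uv.max(0))
E
```

```text
stand ((444.37347412109375, -22.163108825683594), (59.41717529296875, 123.13288879394531), 79.68339538574219) [217.41666667 195.91666667] [239.41666667 233.08333333]
tray ((436.77520751953125, -364.1388854980469), (88.0452880859375, 116.59195709228516), 83.06366729736328) [315.41666667 197.08333333] [341.25       230.41666667]
case ((595.2032470703125, -297.150146484375), (117.2423324584961, 81.5025634765625), 0.4973583519458771) [293.41666667 154.08333333] [317.25       186.41666667]
```

View pics/c1.png

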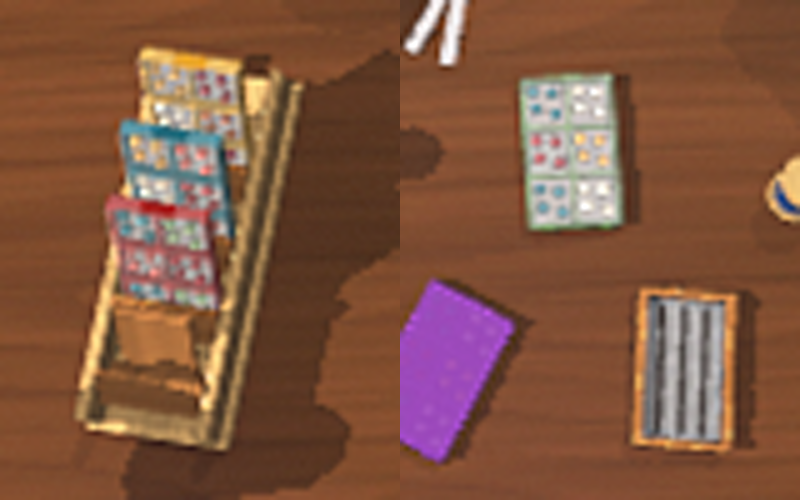

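The rack holds three cases: red, teal and yellow in slots 2–4, with the front slot empty. A green case lies on the table, so there are four in all. Next I'll measure poses from the corner pixels.

```bash
python3 - <<'E'
from h import *
c=load('top0')
def L(pts): return np.array([[115+x/5-.4,150+y/5-.4] for x,y in pts])
def Rr(pts): return np.array([[270+(x-400)/5-.4,140+y/5-.4] for x,y in pts])
for n,pts,z in(('green',[(522,75),(613,73),(622,222),(530,228)],14),('tray',[(640,290),(738,293),(730,450),(632,444)],18)):
    W=ray(c,Rr(pts),z)[:,:2];d=(W[0]+W[1]-W[2]-W[3])/2;w=(W[0]+W[3]-W[1]-W[2])/2
    print(n,W.mean(0).round(1),np.linalg.norm(d).round(1),np.linalg.norm(w).round(1),np.degrees(np.arctan2(d[1],d[0])).round(1),np.degrees(np.arctan2(w[1],w[0])).round(1))
for n,pts in(('yel',[(140,48),(245,60)]),('teal',[(122,122),(224,138)]),('red',[(107,198),(213,210)])):
    W=ray(c,L(pts),119.6);w=W[0]-W[1];print(n,W.round(1)[:,:2].tolist(),W.mean(0).round(1),np.linalg.norm(w).round(1),np.degrees(np.arctan2(w[1],w[0])).round(1)-90)
W=ray(c,L([(80,418),(225,448),(303,82)]),53);print(W.round(1))
print(R.from_rotvec(arm.state()['tcp_rot']).as_matrix().round(3))
E
```

```text
green [ 597.8 -292.2] 110.5 65.0 -0.6 90.4
tray [ 437.6 -359.4] 108.6 67.6 -7.4 85.2
yel [[625.6, 251.0], [614.8, 182.0]] [620.2 216.5 119.6] 69.9 -8.900000000000006
teal [[575.9, 261.7], [562.6, 195.2]] [569.3 228.5 119.6] 67.9 -11.299999999999997
red [[525.6, 270.3], [515.1, 201.7]] [520.3 236.  119.6] 69.4 -8.700000000000003
[[391.1 304.   53. ]
 [367.6 207.5  53. ]
 [616.7 156.5  53. ]]
[[ 0.909  0.416 -0.001]
 [ 0.416 -0.909  0.002]
 [-0.    -0.002 -1.   ]]
```

>>> {"name": "apply_moves", "arguments": {
  "steps": [
    [[0.91, 0.83, 0], [0, 0, -0.006]],
    [[0.91, 0.83, 0], [0, 0, -0.006]],
    [[0.91, 0.83, 0], [0, 0, -0.006]],
    [[0.91, 0.83, 0], [0, 0, -0.006]],
    [[0.91, 0.83, 0], [0, 0, -0.006]],
    [[0.91, 0.83, 0], [0, 0, -0.006]],
    [[0.91, 0.83, 0], [0, 0, -0.006]],
    [[0.91, 0.83, 0], [0, 0, -0.006]],
    [[0.91, 0.83, 0], [0, 0, -0.006]],
    [[0.91, 0.83, 0], [0, 0, -0.006]],
    [[0.91, 0.83, 0], [0, 0, -0.006]],
    [[0.91, 0.83, 0], [0, 0, -0.005]]
  ],
  "grip": 1,
  "squeeze": 25
}}

```text
time: 1.1
tool_pos: [598.7, -290.7, 232.1]
tcp_rot: [-3.141, 0.03, 0.002]
contact_force: [0.3, -0.2, 0.0]
width: 1.001
gripper_force: 0.0
```

```bash
python3 - <<'E'
from h import *
c=cap('wrist','w1');print(arm.state()['tool_pos'],R.from_rotvec(arm.state()['tcp_rot']).as_matrix().round(3))
Rm=cv2.Rodrigues(c['rvec'].astype(float))[0];print(-Rm.T@c['tvec'].ravel(),Rm[2])
E
```

```text
[ 606.27581269 -280.4569648   231.45872083] [[ 1.    -0.007  0.006]
 [-0.007 -1.     0.009]
 [ 0.005 -0.009 -1.   ]]
[ 673.96100275 -291.86555372  384.68761792] [-0.27248718  0.00596879 -0.9621409 ]
```

View pics/w1.png

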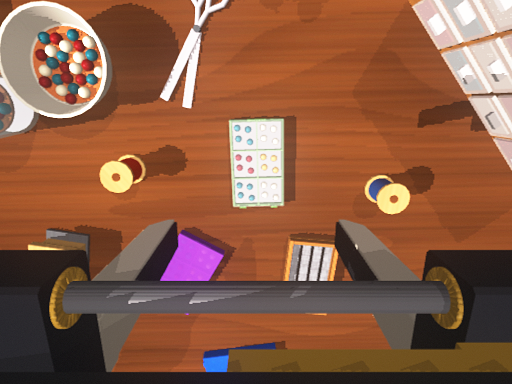

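Here the case is centred at about (257,163), with the spools well clear. The arm was still settling when this was taken, so I'll let it settle and measure again.

>>> {"name": "apply_moves", "arguments": {
  "steps": [
    [[0, 0, 0], [0, 0, 0]],
    [[0, 0, 0], [0, 0, 0]],
    [[0, 0, 0], [0, 0, 0]]
  ]
}}

```text
time: 1.4
tool_pos: [596.5, -293.9, 232.2]
tcp_rot: [3.14, -0.03, -0.003]
contact_force: [-0.3, 0.1, 0.6]
width: 0.996
gripper_force: 0.0
```

```bash
cat >> h.py <<'E'
def rect(c,roi,z,th=30,mask=None,k=13,save=None,bg=None):
    "blob differing from the border colour in roi (x0,y0,x1,y1) -> centre,long,short,yaw deg of long axis on plane z"
    x0,y0,x1,y1=roi;g=cv2.resize(c['pixels'][y0:y1,x0:x1],None,fx=4,fy=4,interpolation=cv2.INTER_CUBIC)
    lab=cv2.cvtColor(g,cv2.COLOR_BGR2LAB).astype(float)
    if bg is None: bg=np.median(np.r_[lab[0],lab[-1],lab[:,0],lab[:,-1]],0)
    m=(mask(cv2.cvtColor(g,cv2.COLOR_BGR2HSV)) if mask else np.linalg.norm(lab-bg,axis=2)>th).astype(np.uint8)
    m=cv2.morphologyEx(m,cv2.MORPH_CLOSE,np.ones((k,k)));m=cv2.morphologyEx(m,cv2.MORPH_OPEN,np.ones((k,k)))
    cs=max(cv2.findContours(m,0,1)[0],key=cv2.contourArea)
    if save: cv2.drawContours(g,[cs],-1,(0,0,255),1);cv2.imwrite('pics/%s.png'%save,g)
    uv=(cs[:,0]+.5)/4-.5+[x0,y0]
    W=ray(c,uv,z)[:,:2].astype(np.float32)
    (cx,cy),(a,b),t=cv2.minAreaRect(W)
    if a<b: a,b,t=b,a,t+90
    return np.array([cx,cy,a,b,(t+90)%180-90]).round(1)
def goto(pos,x_yaw=None,pitch=0,Rt=None):
    "print shift (units of 30mm) and turn (units of 2pi) from the measured pose; tool x at yaw, then leaned"
    s=arm.state();Rc=R.from_rotvec(s['tcp_rot'])
    d=(np.array(pos)-s['tool_pos'])/30
    if Rt is None:
        y=np.radians(x_yaw);Rt=R.from_euler('z',y)*R.from_euler('y',np.radians(pitch))*R.from_euler('x',np.pi)
    w=(Rt*Rc.inv()).as_rotvec()/(2*np.pi)
    print('pos',s['tool_pos'].round(1),'shift',d.round(3),'turn',w.round(4),'rows',int(np.ceil(max(np.linalg.norm(d)*30/40,np.abs(w).max()*360/7))),'q',s['q'].round(2),'F',s['contact_force'].round(1),'w',round(s['width'],3),round(s['gripper_force'],1))
E
python3 - <<'E'
from h import *
c=cap('wrist','w2')
hi=lambda h:(h[...,2]>150)&((h[...,1]<110))
print(rect(c,(205,90,310,235),14),rect(c,(205,90,310,235),14,mask=lambda h:((h[...,0]>35)|(h[...,1]<90))&(h[...,2]>110),save='g2'))
goto([598,-292,14],-0.6)
E
```

```text
[ 5.990e+02 -2.982e+02  1.151e+02  8.040e+01  4.000e-01] [ 5.980e+02 -2.914e+02  1.119e+02  6.610e+01  3.000e-01]
pos [ 596.3 -294.4  232.5] shift [ 0.058  0.08  -7.282] turn [ 0.0002 -0.0002  0.0016] rows 6 q [ 0.37  0.64  0.09  1.38 -0.06  1.13 -1.12] F [-0.4  0.   0.9] w 0.999 0.0
```

View pics/g2.png

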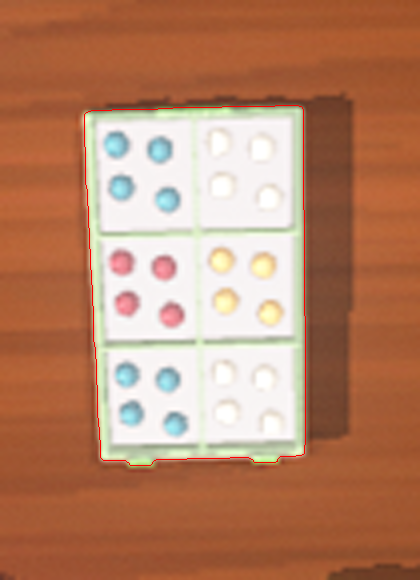

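>>> {"name": "apply_moves", "arguments": {
  "steps": [
    [[0.08, 0.1, -0.9], [0, 0, 0.004]],
    [[0, 0, -0.9], [0, 0, 0]],
    [[0, 0, -0.9], [0, 0, 0]],
    [[0, 0, -0.9], [0, 0, 0]],
    [[0, 0, -0.9], [0, 0, 0]],
    [[0, 0, -0.9], [0, 0, 0]],
    [[0, 0, -0.6], [0, 0, 0]],
    [[0, 0, -0.6], [0, 0, 0]],
    [[0, 0, -0.6], [0, 0, 0]],
    [[0, 0, 0], [0, 0, 0]],
    [[0, 0, 0], [0, 0, 0]],
    [[0, 0, 0], [0, 0, 0]]
  ]
}}

```text
time: 2.45
tool_pos: [599.4, -290.7, 17.0]
tcp_rot: [3.141, 0.009, -0.001]
contact_force: [-0.6, -1.1, 0.0]
width: 0.999
gripper_force: 0.0
```

```bash
python3 - <<'E'
from h import *
goto([599,-291.4,16],0.3)
E
```

```text
pos [ 599.4 -290.7   17. ] shift [-0.012 -0.024 -0.033] turn [ 0.0001 -0.0001 -0.0001] rows 1 q [ 0.38  0.88  0.06  1.56 -0.07  0.7  -1.09] F [-0.6 -1.1  0. ] w 0.999 0.0
```

>>> {"name": "apply_moves", "arguments": {
  "steps": [
    [[0, 0, 0], [0, 0, 0]],
    [[0, 0, 0], [0, 0, 0]],
    [[0, 0, 0], [0, 0, 0]],
    [[0, 0, 0], [0, 0, 0]],
    [[0, 0, 0], [0, 0, 0]],
    [[0, 0, 0], [0, 0, 0]]
  ],
  "grip": -1,
  "squeeze": 18
}}

```text
time: 2.95
tool_pos: [600.3, -289.7, 16.8]
tcp_rot: [3.141, 0.012, 0.001]
contact_force: [0.4, -0.6, 1.1]
width: 0.707
gripper_force: 18.0
```

```bash
python3 - <<'E'
from h import *
goto([444,-22,170],-10.5)
E
```

```text
pos [ 600.3 -289.7   16.8] shift [-5.211  8.924  5.105] turn [ 0.0001  0.     -0.0304] rows 9 q [ 0.38  0.88  0.06  1.56 -0.07  0.7  -1.09] F [ 0.4 -0.6  1.1] w 0.707 18.0
```

>>> {"name": "apply_moves", "arguments": {
  "steps": [
    [[0, 0, 0.5], [0, 0, 0]],
    [[0, 0, 0.8], [0, 0, 0]],
    [[0, 0, 0.9], [0, 0, 0]],
    [[0, 0, 0.9], [0, 0, 0]],
    [[-0.6, 0.6, 0.9], [0, 0, -0.006]],
    [[-0.7, 0.7, 0.9], [0, 0, -0.006]],
    [[-0.7, 0.7, 0.6], [0, 0, -0.006]],
    [[-0.7, 0.7, 0.5], [0, 0, -0.006]],
    [[-0.7, 0.7, 0], [0, 0, -0.006]],
    [[-0.7, 0.7, 0], [0, 0, 0]],
    [[-0.2, 0.2, 0], [0, 0, 0]],
    [[0, 0, 0], [0, 0, 0]]
  ]
}}

```text
time: 3.95
tool_pos: [469.4, -157.9, 196.6]
tcp_rot: [-3.127, 0.278, 0.004]
contact_force: [0.4, -0.2, -1.5]
width: 0.709
gripper_force: 18.0
```

>>> {"name": "apply_moves", "arguments": {
  "steps": [
    [[0, 0, 0], [0, 0, 0]],
    [[0, 0, 0], [0, 0, 0]],
    [[0, 0, 0], [0, 0, 0]]
  ]
}}

```text
time: 4.2
tool_pos: [472.3, -161.7, 196.5]
tcp_rot: [3.128, -0.286, 0.001]
contact_force: [0.1, 0.7, -1.3]
width: 0.705
gripper_force: 18.0
```

```bash
python3 - <<'E'
from h import *
c=cap('wrist','w3');goto([444,-22,170],-10.5)
E
```

```text
pos [ 472.1 -161.5  196.4] shift [-0.937  4.65  -0.879] turn [ 0.0001  0.0001 -0.0002] rows 4 q [ 0.19  0.43  0.14  1.9  -0.08  0.81 -1.38] F [ 0.5 -0.6 -1.3] w 0.708 18.0
```

View pics/w3.png

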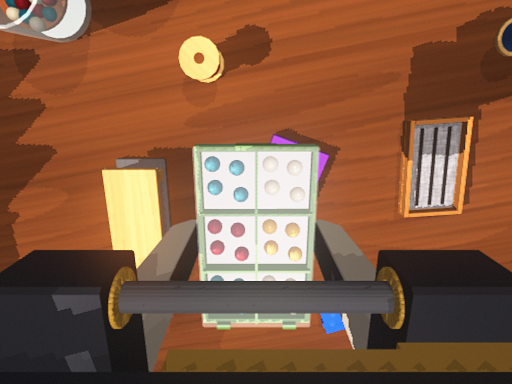

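The stand top's far edge shows at (104,170)–(158,170), and the green case is held square. I'll fit the edges of the visible part of the stand.

```bash
python3 - <<'E'
from h import *
c=load('w3');p=cv2.GaussianBlur(c['pixels'],(3,3),0);hsv=cv2.cvtColor(p,cv2.COLOR_BGR2HSV)
m=((hsv[...,2]>185)&(hsv[...,0]<35)&(hsv[...,0]>12)).astype(np.uint8);m[:,:95]=0;m[:,170:]=0;m[:150]=0;m[240:]=0
Lp=[];Rp=[]
for v in range(180,238,2):
    u=np.flatnonzero(m[v]); Lp.append((u[0]-.5,v)); Rp.append((u[-1]+.5,v))
T=[(u,np.flatnonzero(m[:,u])[0]-.5) for u in range(110,153,2)]
L={}
for n,q in(('L',Lp),('R',Rp),('T',T)):
    W=ray(c,q,40)[:,:2].astype(np.float32);vx,vy,x0,y0=cv2.fitLine(W,cv2.DIST_HUBER,0,.01,.01).ravel();L[n]=(np.array([x0,y0]),np.array([vx,vy]));print(n,x0,y0,np.degrees(np.arctan2(vy,vx)),Lp[0],Rp[0],T[0])
def X(a,b):
    t=np.linalg.solve(np.c_[a[1],-b[1]],b[0]-a[0]);return a[0]+a[1]*t[0]
A=X(L['L'],L['T']);B=X(L['R'],L['T']);d=L['L'][1]*np.sign(L['L'][1][0])
print(A,B,np.linalg.norm(A-B),'centre',(A+B)/2-60*d)
# held case vs TCP at lid height
s=arm.state();print(rect(c,(180,130,335,250),s['tool_pos'][2]-2,mask=lambda h:((h[...,0]>35)|(h[...,1]<60))&(h[...,2]>130)))
E
```

```text
L 469.8674 2.6157515 -10.9843025 (np.float64(102.5), 180) (np.float64(156.5), 180) (110, np.float64(169.5))
R 456.31412 -52.872528 -10.391169 (np.float64(102.5), 180) (np.float64(156.5), 180) (110, np.float64(169.5))
T 503.6958 -36.03246 79.55257 (np.float64(102.5), 180) (np.float64(156.5), 180) (110, np.float64(169.5))
[509.40704    -5.0587378] [499.14252 -60.72619] 56.60588 centre [445.37402 -21.46006]
[ 498.4 -169.6   80.9   63.5   79.5]
```

>>> {"name": "apply_moves", "arguments": {
  "steps": [
    [[-0.15, 0.8, 0], [0, 0, 0]],
    [[-0.15, 0.8, 0], [0, 0, 0]],
    [[-0.15, 0.8, 0], [0, 0, 0]],
    [[-0.15, 0.8, 0], [0, 0, 0]],
    [[-0.15, 0.8, -0.2], [0, 0, 0]],
    [[-0.12, 0.66, -0.5], [0, 0, 0]],
    [[0, 0, -0.8], [0, 0, 0]],
    [[0, 0, -0.8], [0, 0, 0]],
    [[0, 0, -0.8], [0, 0, 0]],
    [[0, 0, -0.6], [0, 0, 0]],
    [[0, 0, 0], [0, 0, 0]],
    [[0, 0, 0], [0, 0, 0]]
  ]
}}

```text
time: 5.25
tool_pos: [445.4, -21.0, 85.0]
tcp_rot: [3.128, -0.285, -0.003]
contact_force: [-0.6, 0.5, -1.2]
width: 0.707
gripper_force: 18.0
```

```bash
python3 - <<'E'
from h import *
goto([446,-21.6,58],-10.6)
E
```

```text
pos [445.4 -21.   85. ] shift [ 0.02  -0.019 -0.9  ] turn [ 0.     -0.0003 -0.0005] rows 1 q [-0.06  0.55  0.09  2.15 -0.1   0.45 -1.65] F [-0.6  0.5 -1.2] w 0.707 18.0
```

>>> {"name": "apply_moves", "arguments": {
  "steps": [
    [[0.02, -0.02, -0.4], [0, 0, 0]],
    [[0, 0, -0.3], [0, 0, 0]],
    [[0, 0, -0.2], [0, 0, 0]],
    [[0, 0, 0], [0, 0, 0]],
    [[0, 0, 0], [0, 0, 0]],
    [[0, 0, 0], [0, 0, 0]]
  ]
}}

```text
time: 5.75
tool_pos: [446.2, -21.2, 59.1]
tcp_rot: [-3.129, 0.283, -0.002]
contact_force: [-0.1, -0.7, -1.5]
width: 0.706
gripper_force: 18.0
```

>>> {"name": "apply_moves", "arguments": {
  "steps": [
    [[0, 0, 0], [0, 0, 0]],
    [[0, 0, 0], [0, 0, 0]],
    [[0, 0, 0], [0, 0, 0]],
    [[0, 0, 0], [0, 0, 0]]
  ],
  "grip": 1
}}

```text
time: 6.08
tool_pos: [446.0, -21.1, 58.9]
tcp_rot: [-3.129, 0.283, -0.001]
contact_force: [-0.4, -0.5, 0.1]
width: 0.948
gripper_force: 0.0
```

```bash
python3 - <<'E'
from h import *
# red case: centre of underside
e=np.array([np.cos(np.radians(-11)),np.sin(np.radians(-11)),0]);top=np.array([520.3,236,119.6])
xc=e*.5+np.array([0,0,.866]); n=-e*.866+np.array([0,0,.5])
print('centre',top-55*xc)
th=np.radians(30);tz=-np.cos(th)*n-np.sin(th)*xc;print('tz',tz)
print('grasp s=32:',top-23*xc+7*n)
goto([520,100,250],-11)
E
```

```text
centre [493.30525246 241.24724737  71.97      ]
tz [ 0.490792  -0.0954003 -0.8660127]
grasp s=32: [503.0606634  239.35098758 103.182     ]
pos [446.  -21.1  58.9] shift [2.466 4.037 6.368] turn [-0.      0.0001 -0.0018] rows 6 q [-0.05  0.6   0.07  2.17 -0.11  0.37 -1.64] F [-0.4 -0.5  0.1] w 0.948 0.0
```

>>> {"name": "apply_moves", "arguments": {
  "steps": [
    [[0, 0, 0.5], [0, 0, 0]],
    [[0, 0, 0.9], [0, 0, 0]],
    [[0, 0, 0.9], [0, 0, 0]],
    [[0, 0, 0.9], [0, 0, 0]],
    [[0, 0, 0.9], [0, 0, 0]],
    [[0, 0, 0.9], [0, 0, 0]],
    [[0, 0, 0.9], [0, 0, 0]],
    [[0.1, 0.6, 0.9], [0, 0, 0]],
    [[0.1, 0.9, 0.2], [0, 0, 0]],
    [[0.1, 0.9, 0], [0, 0, 0]],
    [[0.1, 0.9, 0], [0, 0, 0]],
    [[0.1, 0.7, 0], [0, 0, 0]]
  ]
}}

```text
time: 7.08
tool_pos: [460.5, 101.2, 269.0]
tcp_rot: [-3.128, 0.28, -0.001]
contact_force: [-0.2, 0.1, -0.4]
width: 1.001
gripper_force: 0.0
```

>>> {"name": "apply_moves", "arguments": {
  "steps": [
    [[0.1, 0.9, 0], [0, 0, 0]],
    [[0.1, 0.9, 0], [0, 0, 0]],
    [[0.1, 0.9, 0], [0, 0, 0]],
    [[0.1, 0.9, 0], [0, 0, 0]],
    [[0, 0, 0], [0, 0, 0]],
    [[0, 0, 0], [0, 0, 0]],
    [[0, 0, 0], [0, 0, 0]],
    [[0, 0, 0], [0, 0, 0]]
  ]
}}

```text
time: 7.75
tool_pos: [472.8, 205.1, 268.7]
tcp_rot: [3.127, -0.287, 0.0]
contact_force: [-0.4, 0.9, 0.1]
width: 1.0
gripper_force: 0.0
```

```bash
python3 - <<'E'
from h import *
c=cap('wrist','w4');t=cap('top','top1');print(rect(t,(205,185,260,245),54,mask=lambda h:((h[...,0]>35)|(h[...,1]<90))&(h[...,2]>110)))
goto([500,240,170],-11)
v=c['pixels'].copy()
for i in (-25,25,75):
    o=np.array([493.3,241.2,72])+np.array([.9816,-.1908,0])*(i+25)
    xc=np.array([.9816*.5,-.1908*.5,.866]);y=np.array([.1908,.9816,0]);n=np.array([-.866*.9816,.866*.1908,.5])
    for a in(-33,33):
        for s,h in ((55,0),(55,14),(15,14)):
            u=proj(c,o+xc*s+y*a+n*h)[0]; cv2.circle(v,tuple(int(round(k)) for k in u),2,(0,255,0),1)
cv2.imwrite('pics/w4b.png',v)
E
```

```text
[437.5 -19.8 124.5  67.4 -10.5]
pos [472.9 205.3 268.8] shift [ 0.904  1.156 -3.293] turn [ 0.0001  0.     -0.0014] rows 3 q [-0.49  0.37  0.06  1.76 -0.02  1.02 -2.18] F [-0.3 -0.3 -0. ] w 0.997 0.0
```

View pics/w4b.png

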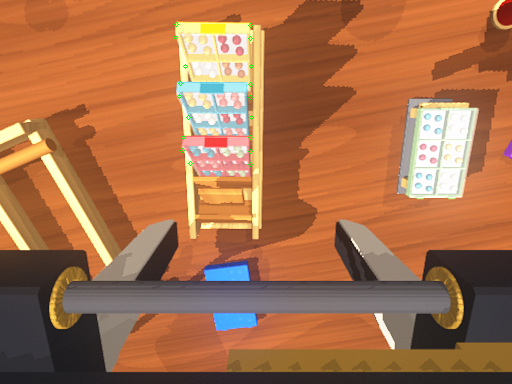

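The predicted corners land on the three rack cases, and the green case sits square on the stand at (443,150). Next I'll lean the tool 30° and approach red.

>>> {"name": "apply_moves", "arguments": {
  "steps": [
    [[-0.1, 0.24, -0.3], [-0.0026, -0.0137, 0]],
    [[-0.1, 0.24, -0.5], [-0.0026, -0.0137, 0]],
    [[-0.1, 0.24, -0.55], [-0.0026, -0.0137, 0]],
    [[-0.1, 0.24, -0.55], [-0.0027, -0.0136, 0]],
    [[-0.1, 0.24, -0.55], [-0.0027, -0.0136, 0]],
    [[-0.1, 0.25, -0.6], [-0.0027, -0.0136, 0]],
    [[0, 0, 0], [0, 0, 0]],
    [[0, 0, 0], [0, 0, 0]],
    [[0, 0, 0], [0, 0, 0]],
    [[0, 0, 0], [0, 0, 0]]
  ]
}}

```text
time: 8.68
tool_pos: [458.3, 244.9, 183.2]
tcp_rot: [2.994, -0.282, 0.721]
contact_force: [0.1, 0.2, -0.6]
width: 0.999
gripper_force: 0.0
```

```bash
cat >> h.py <<'E'
def case_axes(yaw=-11,lean=30):
    y=np.radians(yaw);e=np.array([np.cos(y),np.sin(y),0]);l=np.radians(lean)
    return e*np.sin(l)+np.array([0,0,np.cos(l)]), -e*np.cos(l)+np.array([0,0,np.sin(l)])
def lean(yaw,deg):
    "tool x at yaw, fingers leaning deg towards +x of that yaw"
    return R.from_euler('z',np.radians(yaw))*R.from_euler('y',np.radians(-deg))*R.from_euler('x',np.pi)
E
python3 - <<'E'
from h import *
c=load('w4')
print(rect(c,(400,90,490,210),54,mask=lambda h:((h[...,0]>35)|(h[...,1]<60))&(h[...,2]>130),save='g4'))
xc,n=case_axes();C=np.array([493.3,241.2,72]);P=C+32*xc+17.4*n;Rt=lean(-11,30);tz=Rt.as_matrix()[:,2];print(P,tz)
goto(P-80*tz,Rt=Rt);goto(P,Rt=Rt)
E
```

```text
[445.5 -10.1 110.6  84.4 -10.5]
[494.21404998 241.02232668 108.41281292] [ 0.49081359 -0.0954045  -0.8660254 ]
pos [458.3 244.9 183.2] shift [-0.113  0.125 -0.185] turn [-0.0008 -0.0081 -0.0005] rows 1 q [-1.16  0.45  0.56  2.16  0.42  0.31 -2.82] F [ 0.1  0.2 -0.6] w 0.999 0.0
pos [458.3 244.9 183.2] shift [ 1.196 -0.129 -2.494] turn [-0.0008 -0.0081 -0.0005] rows 3 q [-1.16  0.45  0.56  2.16  0.42  0.31 -2.82] F [ 0.1  0.2 -0.6] w 0.999 0.0
```

Joint 7 is at its limit, so I'll turn the tool half a turn about its own axis. That gives the same grasp.

>>> {"name": "apply_moves", "arguments": {
  "steps": [
    [[-0.05, 0, 0.05], [-0.0094, 0.0018, 0.0166]],
    [[0, 0, 0], [-0.0094, 0.0018, 0.0166]],
    [[0, 0, 0], [-0.0094, 0.0018, 0.0166]],
    [[0, 0, 0], [-0.0094, 0.0018, 0.0166]],
    [[0, 0, 0], [-0.0094, 0.0018, 0.0166]],
    [[0, 0, 0], [-0.0094, 0.0018, 0.0166]],
    [[0, 0, 0], [-0.0094, 0.0018, 0.0166]],
    [[0, 0, 0], [-0.0094, 0.0018, 0.0166]],
    [[0, 0, 0], [-0.0094, 0.0018, 0.0166]],
    [[0, 0, 0], [-0.0094, 0.0018, 0.0166]],
    [[0, 0, 0], [-0.0094, 0.0018, 0.0166]],
    [[0, 0, 0], [-0.0094, 0.0018, 0.0166]]
  ]
}}

```text
time: 9.68
tool_pos: [457.3, 244.1, 185.1]
tcp_rot: [2.184, 1.573, 0.442]
contact_force: [-0.1, -0.1, -0.4]
width: 1.002
gripper_force: 0.0
```

>>> {"name": "apply_moves", "arguments": {
  "steps": [
    [[0, 0, 0], [-0.0094, 0.0018, 0.0166]],
    [[0, 0, 0], [-0.0094, 0.0018, 0.0166]],
    [[0, 0, 0], [-0.0094, 0.0018, 0.0166]],
    [[0, 0, 0], [-0.0094, 0.0018, 0.0166]],
    [[0, 0, 0], [-0.0094, 0.0018, 0.0166]],
    [[0, 0, 0], [-0.0094, 0.0018, 0.0166]],
    [[0, 0, 0], [-0.0094, 0.0018, 0.0166]],
    [[0, 0, 0], [-0.0094, 0.0018, 0.0166]],
    [[0, 0, 0], [-0.0094, 0.0018, 0.0166]],
    [[0, 0, 0], [-0.0094, 0.0018, 0.0166]],
    [[0, 0, 0], [-0.0094, 0.0018, 0.0166]],
    [[0, 0, 0], [-0.0094, 0.0018, 0.0166]]
  ]
}}

```text
time: 10.68
tool_pos: [457.3, 244.1, 185.4]
tcp_rot: [0.557, 2.505, 0.012]
contact_force: [0.3, 1.0, 0.7]
width: 1.0
gripper_force: 0.0
```

>>> {"name": "apply_moves", "arguments": {
  "steps": [
    [[0, 0, 0], [-0.0094, 0.0018, 0.0166]],
    [[0, 0, 0], [-0.0094, 0.0018, 0.0166]],
    [[0, 0, 0], [0, 0, 0]],
    [[0, 0, 0], [0, 0, 0]],
    [[0, 0, 0], [0, 0, 0]]
  ]
}}

```text
time: 11.1
tool_pos: [456.1, 245.2, 184.4]
tcp_rot: [0.254, 2.556, -0.062]
contact_force: [1.0, -0.3, 1.0]
width: 0.999
gripper_force: 0.0
```

```bash
sed -i "s/R.from_euler('x',np.pi)$/R.from_euler('x',np.pi)*R.from_euler('z',np.pi*FLIP)/" h.py; echo FLIP=1 >> h.py
python3 - <<'E'
from h import *
xc,n=case_axes();C=np.array([493.3,241.2,72]);P=C+32*xc+17.4*n;Rt=lean(-11,30);tz=Rt.as_matrix()[:,2]
goto(P-80*tz,Rt=Rt)
E
```

```text
pos [456.1 245.2 184.4] shift [-0.038  0.116 -0.224] turn [0.0001 0.0082 0.0006] rows 1 q [-0.81  0.4   0.    2.22  1.23  0.5  -0.54] F [ 1.  -0.3  1. ] w 0.999 0.0
```

>>> {"name": "apply_moves", "arguments": {
  "steps": [
    [[-0.04, 0.12, -0.22], [0, 0.0082, 0.0006]],
    [[0, 0, 0], [0, 0, 0]],
    [[0.22, -0.04, -0.38], [0, 0, 0]],
    [[0.22, -0.04, -0.38], [0, 0, 0]],
    [[0.22, -0.04, -0.38], [0, 0, 0]],
    [[0.22, -0.04, -0.38], [0, 0, 0]],
    [[0.22, -0.04, -0.38], [0, 0, 0]],
    [[0.1, -0.02, -0.2], [0, 0, 0]],
    [[0, 0, 0], [0, 0, 0]],
    [[0, 0, 0], [0, 0, 0]],
    [[0, 0, 0], [0, 0, 0]]
  ]
}}

```text
time: 12.02
tool_pos: [489.4, 243.6, 114.3]
tcp_rot: [0.242, 2.609, -0.069]
contact_force: [0.5, -0.5, 0.1]
width: 1.001
gripper_force: 0.0
```

```bash
python3 - <<'E'
from h import *
xc,n=case_axes();C=np.array([493.3,241.2,72]);P=C+32*xc+17.4*n;Rt=lean(-11,30)
goto(P,Rt=Rt); c=cap('wrist','w5')
E
```

```text
pos [489.4 243.6 114.3] shift [ 0.16  -0.087 -0.195] turn [ 0.0005 -0.0001 -0.001 ] rows 1 q [-0.79  0.56  0.09  2.19  1.43  0.36 -0.69] F [ 0.5 -0.5  0.1] w 1.001 0.0
```

View pics/w5.png

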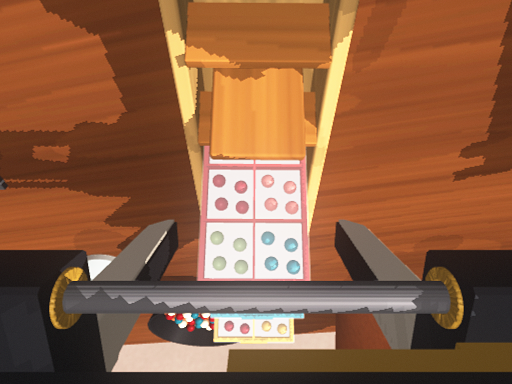

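The open fingers straddle the red case evenly: its sides are at u≈203 and 310, the fingers at 178 and 335. I'll advance the last few millimetres and close.

>>> {"name": "apply_moves", "arguments": {
  "steps": [
    [[0.16, -0.09, -0.2], [0, 0, 0]],
    [[0, 0, 0], [0, 0, 0]],
    [[0, 0, 0], [0, 0, 0]]
  ]
}}

```text
time: 12.32
tool_pos: [494.2, 240.7, 108.2]
tcp_rot: [0.242, 2.609, -0.07]
contact_force: [-0.1, 0.4, -0.0]
width: 1.0
gripper_force: 0.0
```

>>> {"name": "apply_moves", "arguments": {
  "steps": [
    [[0, 0, 0], [0, 0, 0]],
    [[0, 0, 0], [0, 0, 0]],
    [[0, 0, 0], [0, 0, 0]],
    [[0, 0, 0], [0, 0, 0]],
    [[0, 0, 0], [0, 0, 0]],
    [[0, 0, 0], [0, 0, 0]]
  ],
  "grip": -1,
  "squeeze": 19
}}

```text
time: 12.82
tool_pos: [494.2, 241.0, 107.9]
tcp_rot: [0.241, 2.609, -0.07]
contact_force: [-0.6, 0.2, 0.8]
width: 0.71
gripper_force: 19.0
```

```bash
python3 - <<'E'
from h import *
xc,n=case_axes();C=np.array([493.3,241.2,72]);P=C+32*xc+17.4*n;Rt=lean(-11,30)
goto(P,Rt=Rt);print(xc)
E
```

```text
pos [494.2 241.  107.9] shift [-0.001  0.001  0.015] turn [ 0.0006 -0.0002 -0.0011] rows 1 q [-0.78  0.58  0.1   2.19  1.47  0.35 -0.72] F [-0.6  0.2  0.8] w 0.71 19.0
[ 0.49081359 -0.0954045   0.8660254 ]
```

>>> {"name": "apply_moves", "arguments": {
  "steps": [
    [[0.1, -0.02, 0.18], [0, 0, 0]],
    [[0.2, -0.04, 0.36], [0, 0, 0]],
    [[0.2, -0.04, 0.36], [0, 0, 0]],
    [[0.2, -0.04, 0.36], [0, 0, 0]],
    [[0.2, -0.04, 0.36], [0, 0, 0]],
    [[0.2, -0.04, 0.36], [0, 0, 0]],
    [[0.2, -0.04, 0.36], [0, 0, 0]],
    [[0, 0, 0.6], [0, 0, 0]],
    [[0, 0, 0.8], [0, 0, 0]],
    [[0, 0, 0.8], [0, 0, 0]],
    [[0, 0, 0.8], [0, 0, 0]],
    [[0, 0, 0], [0, 0, 0]]
  ]
}}

```text
time: 13.82
tool_pos: [535.1, 233.9, 272.8]
tcp_rot: [0.244, 2.603, -0.063]
contact_force: [0.2, -1.2, -1.3]
width: 0.71
gripper_force: 19.0
```

```bash
python3 - <<'E'
from h import *
S=np.array([445.2,-21.5,0]);xs,ns=case_axes(-10.6,90);P=S+32*xs+[0,0,72.4];Rt=lean(-10.6,-30);print(P)
goto(P+[0,0,80],Rt=Rt)
E
```

```text
[476.65393117 -27.38644322  72.4       ]
pos [535.1 233.9 272.8] shift [-1.947 -8.71  -4.014] turn [0.0306 0.1647 0.0004] rows 9 q [-0.51  0.34 -0.18  1.94  0.79  0.66  0.13] F [ 0.2 -1.2 -1.3] w 0.71 19.0
```

>>> {"name": "apply_moves", "arguments": {
  "steps": [
    [[-0.16, -0.72, -0.1], [0.0026, 0.0137, 0]],
    [[-0.16, -0.72, -0.1], [0.0026, 0.0137, 0]],
    [[-0.16, -0.72, -0.1], [0.0026, 0.0137, 0]],
    [[-0.16, -0.72, -0.1], [0.0026, 0.0137, 0]],
    [[-0.16, -0.72, -0.1], [0.0026, 0.0137, 0]],
    [[-0.16, -0.72, -0.1], [0.0026, 0.0137, 0]],
    [[-0.16, -0.72, -0.1], [0.0026, 0.0137, 0]],
    [[-0.16, -0.72, -0.1], [0.0026, 0.0137, 0]],
    [[-0.16, -0.72, -0.1], [0.0026, 0.0137, 0]],
    [[-0.16, -0.72, -0.1], [0.0026, 0.0137, 0]],
    [[-0.16, -0.72, -0.1], [0.0026, 0.0137, 0]],
    [[-0.16, -0.72, -0.1], [0.0026, 0.0137, 0]]
  ]
}}

```text
time: 14.82
tool_pos: [475.2, -28.0, 230.9]
tcp_rot: [-0.241, -2.599, -0.063]
contact_force: [0.6, 0.2, -1.3]
width: 0.709
gripper_force: 19.0
```

>>> {"name": "apply_moves", "arguments": {
  "steps": [
    [[0, 0, 0], [0, 0, 0]],
    [[0, 0, 0], [0, 0, 0]],
    [[0, 0, 0], [0, 0, 0]]
  ]
}}

```text
time: 15.07
tool_pos: [475.3, -25.6, 231.2]
tcp_rot: [-0.238, -2.602, -0.064]
contact_force: [0.2, 1.2, -1.2]
width: 0.706
gripper_force: 19.0
```

```bash
python3 - <<'E'
from h import *
S=np.array([445.2,-21.5,0]);xs,ns=case_axes(-10.6,90);P=S+32*xs+[0,0,72.4];Rt=lean(-10.6,-30)
goto(P+[0,0,40],Rt=Rt);cap('wrist','w6');cap('side','side6')
a=cv2.imread('pics/w6.png');b=load('side6')['pixels'][130:290,150:370]
cv2.imwrite('pics/v6.png',np.hstack([cv2.resize(a,(400,300)),cv2.resize(b,(400,300))]))
E
```

```text
pos [475.3 -25.6 231.2] shift [ 0.046 -0.059 -3.959] turn [-0.0001 -0.001  -0.0004] rows 3 q [ 0.27  0.65 -0.38  1.54  0.09  1.51  1.26] F [ 0.2  1.2 -1.2] w 0.706 19.0
```

View pics/v6.png

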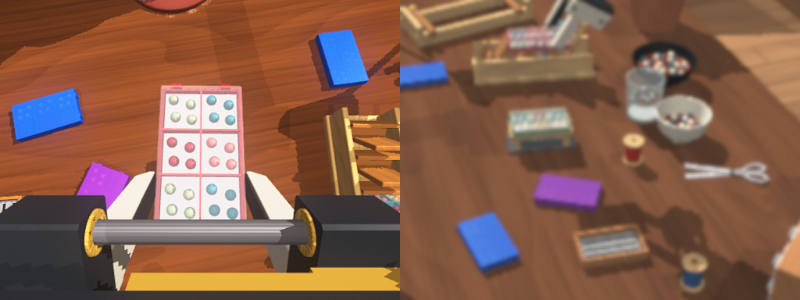

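The red case is held flat above the stand. I'll check for slip by comparing the predicted free-end corners with the image.

```bash
cat >> h.py <<'E'
def heldcheck(c,pos,Rt,sP,hP,yaw,name):
    "project lid corners of the held case; tilt +-3deg variants printed"
    xs,ns=case_axes(yaw,90);ys=np.cross(ns,xs)
    O=np.array(pos)-sP*xs-hP*ns
    for t in(-3,0,3):
        q=R.from_rotvec(np.radians(t)*ys)
        pts=[np.array(pos)+q.apply(O-np.array(pos)+s*xs+y*ys+14*ns) for s,y in((-55,-33),(-55,33))]
        print(t,proj(c,pts).round(1).tolist())
    v=c['pixels'].copy()
    for u in proj(c,[O+s*xs+y*ys+14*ns for s in(-55,20) for y in(-33,33)]): cv2.circle(v,tuple(int(round(k)) for k in u),3,(0,255,0),1)
    cv2.imwrite('pics/%s.png'%name,v)
E
python3 - <<'E'
from h import *
c=load('w6');s=arm.state();heldcheck(c,s['tool_pos'],None,32,17.4,-10.6,'h6')
g=c['pixels'];h=cv2.cvtColor(g,cv2.COLOR_BGR2HSV)
m=(((h[...,0]<8)|(h[...,0]>165))&(h[...,1]>60)&(h[...,2]>130)).astype(np.uint8);m[:90]=0;m[285:]=0;m[:,:190]=0;m[:,330:]=0
for v in (125,150,200,240):
    u=np.flatnonzero(m[v]); print(v,u[0] if len(u) else None,u[-1] if len(u) else None)
for u in(230,250): print(u,np.flatnonzero(m[:,u])[:3])
E
```

```text
-3 [[205.5, 108.4], [308.4, 108.6]]
0 [[204.4, 104.4], [309.6, 104.6]]
3 [[203.2, 100.4], [310.9, 100.6]]
125 206 309
150 204 309
200 202 311
240 200 312
230 [106 107 108]
250 [112 113 114]
```

View pics/h6.png

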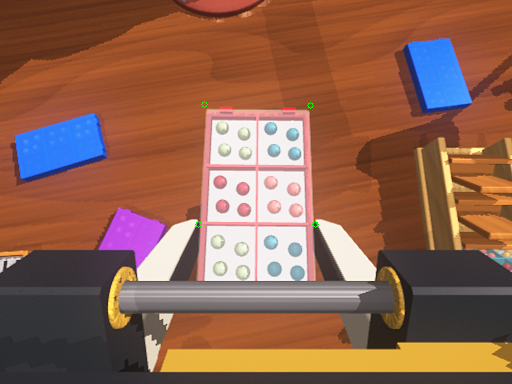

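The free end is about 3.5° low, so I'll compensate by tilting the tool and then descend.

>>> {"name": "apply_moves", "arguments": {
  "steps": [
    [[0.05, -0.06, -0.4], [0.0018, 0.009, 0]],
    [[0, 0, -0.6], [0, 0, 0]],
    [[0, 0, -0.8], [0, 0, 0]],
    [[0, 0, -0.8], [0, 0, 0]],
    [[0, 0, -0.8], [0, 0, 0]],
    [[0, 0, -0.6], [0, 0, 0]],
    [[0, 0, -0.5], [0, 0, 0]],
    [[0, 0, -0.4], [0, 0, 0]],
    [[0, 0, 0], [0, 0, 0]],
    [[0, 0, 0], [0, 0, 0]],
    [[0, 0, 0], [0, 0, 0]]
  ]
}}

```text
time: 16.08
tool_pos: [477.8, -27.6, 86.0]
tcp_rot: [-0.233, -2.548, -0.071]
contact_force: [0.4, -0.2, -1.0]
width: 0.706
gripper_force: 19.0
```

```bash
python3 - <<'E'
from h import *
S=np.array([445.2,-21.5,0]);xs,ns=case_axes(-10.6,90);P=S+32*xs+[0,0,72.4];Rt=lean(-10.6,-33.3)
goto(P,Rt=Rt);c=cap('wrist','w7');heldcheck(c,arm.state()['tool_pos'],None,32,17.4,-10.6,'h7')
E
```

```text
pos [477.8 -27.6  86. ] shift [-0.039  0.009 -0.454] turn [-0.0002 -0.0004 -0.0004] rows 1 q [ 0.26  0.86 -0.35  1.61  0.14  1.29  1.26] F [ 0.4 -0.2 -1. ] w 0.706 19.0
-3 [[205.5, 113.8], [305.7, 114.1]]
0 [[204.4, 109.6], [306.8, 109.9]]
3 [[203.3, 105.6], [307.9, 105.9]]
```

View pics/h7.png

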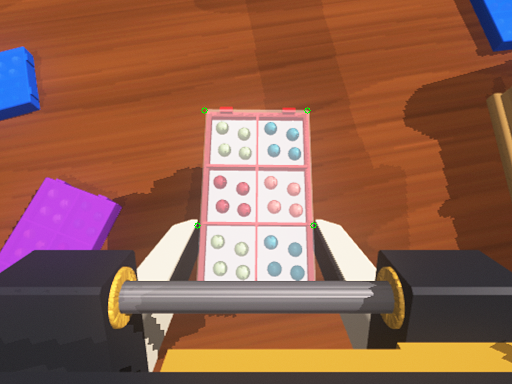

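The prediction and image now agree. I'll lower it onto the green case.

>>> {"name": "apply_moves", "arguments": {
  "steps": [
    [[-0.04, 0, -0.2], [0, 0, 0]],
    [[0, 0, -0.15], [0, 0, 0]],
    [[0, 0, -0.05], [0, 0, 0]],
    [[0, 0, -0.03], [0, 0, 0]],
    [[0, 0, 0], [0, 0, 0]],
    [[0, 0, 0], [0, 0, 0]],
    [[0, 0, 0], [0, 0, 0]]
  ]
}}

```text
time: 16.72
tool_pos: [475.6, -28.1, 72.9]
tcp_rot: [-0.234, -2.545, -0.071]
contact_force: [-1.0, -1.2, 4.9]
width: 0.705
gripper_force: 19.0
```

```bash
python3 - <<'E'
from h import *
S=np.array([445.2,-21.5,0]);xs,ns=case_axes(-10.6,90);P=S+32*xs+[0,0,71.4];Rt=lean(-10.6,-33.3)
goto(P,Rt=Rt)
E
```

```text
pos [475.6 -28.1  72.9] shift [ 0.033  0.024 -0.051] turn [-0.0002 -0.0009 -0.0003] rows 1 q [ 0.25  0.87 -0.35  1.62  0.14  1.27  1.25] F [-1.  -1.2  4.9] w 0.705 19.0
```

>>> {"name": "apply_moves", "arguments": {
  "steps": [
    [[0, 0, 0], [0, 0, 0]],
    [[0, 0, 0], [0, 0, 0]],
    [[0, 0, 0], [0, 0, 0]],
    [[0, 0, 0], [0, 0, 0]],
    [[0, 0, 0], [0, 0, 0]],
    [[0.15, -0.03, 0.25], [0, 0, 0]],
    [[0.35, -0.06, 0.57], [0, 0, 0]],
    [[0.4, -0.07, 0.66], [0, 0, 0]],
    [[0.4, -0.07, 0.66], [0, 0, 0]],
    [[0.4, -0.07, 0.66], [0, 0, 0]],
    [[0, 0, 0.8], [0, 0, 0]],
    [[0, 0, 0.8], [0, 0, 0]]
  ],
  "grip": 1
}}

```text
time: 17.72
tool_pos: [527.5, -37.2, 205.3]
tcp_rot: [-0.234, -2.547, -0.071]
contact_force: [0.2, -0.4, -1.0]
width: 1.003
gripper_force: 0.0
```

>>> {"name": "apply_moves", "arguments": {
  "steps": [
    [[0, 0, 0.3], [0, 0, 0]],
    [[0, 0, 0], [0, 0, 0]],
    [[0, 0, 0], [0, 0, 0]],
    [[0, 0, 0], [0, 0, 0]]
  ]
}}

```text
time: 18.05
tool_pos: [526.2, -37.3, 211.9]
tcp_rot: [-0.233, -2.544, -0.07]
contact_force: [-0.5, 0.2, 1.5]
width: 1.001
gripper_force: 0.0
```

```bash
cat >> h.py <<'E'
def pilecheck(c,z,name,S=(445.2,-21.5),yaw=-10.6):
    v=c['pixels'].copy();e=np.array([np.cos(np.radians(yaw)),np.sin(np.radians(yaw))]);f=np.array([-e[1],e[0]])
    for a in(-55,0,55):
        for b in(-33,33):
            u=proj(c,np.r_[np.array(S)+a*e+b*f,z])[0];cv2.circle(v,tuple(int(round(k)) for k in u),3,(0,255,0),1)
    cv2.imwrite('pics/%s.png'%name,v)
E
python3 - <<'E'
from h import *
c=cap('wrist','w8');pilecheck(c,68,'p8')
xc,n=case_axes();C=np.array([542.4,231.7,72]);P=C+32*xc+17.4*n;Rt=lean(-11,30);tz=Rt.as_matrix()[:,2]
print(P);goto(P-80*tz,Rt=Rt)
E
```

```text
[543.31404998 231.52232668 108.41281292]
pos [526.1 -37.3 211.7] shift [-0.735  9.216 -1.134] turn [-0.033  -0.174  -0.0013] rows 9 q [ 0.25  0.78 -0.36  1.35  0.1   1.63  1.28] F [ 0.2 -0.5  0.1] w 1.001 0.0
```

View pics/p8.png

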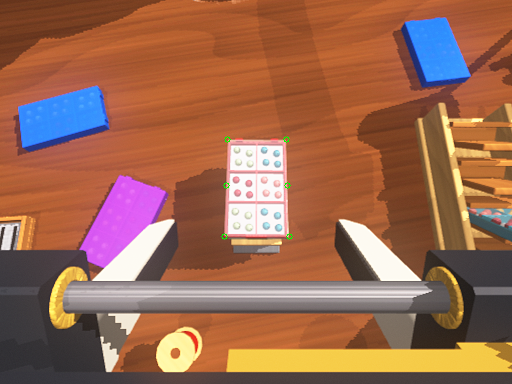

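The red case sits squarely on the pile, matching the predicted corners (228,140)–(290,237). Next is teal.

>>> {"name": "apply_moves", "arguments": {
  "steps": [
    [[-0.06, 0.77, 0], [-0.0027, -0.0145, 0]],
    [[-0.06, 0.77, 0], [-0.0027, -0.0145, 0]],
    [[-0.06, 0.77, 0], [-0.0027, -0.0145, 0]],
    [[-0.06, 0.77, 0], [-0.0027, -0.0145, 0]],
    [[-0.06, 0.77, 0], [-0.0027, -0.0145, 0]],
    [[-0.06, 0.77, 0], [-0.0027, -0.0145, 0]],
    [[-0.06, 0.77, 0], [-0.0028, -0.0145, 0]],
    [[-0.06, 0.77, 0], [-0.0028, -0.0145, 0]],
    [[-0.06, 0.77, 0], [-0.0028, -0.0145, 0]],
    [[-0.06, 0.77, -0.2], [-0.0028, -0.0145, 0]],
    [[-0.06, 0.77, -0.4], [-0.0028, -0.0145, 0]],
    [[-0.06, 0.77, -0.5], [-0.0028, -0.0145, -0.0012]]
  ]
}}

```text
time: 19.1
tool_pos: [507.0, 222.9, 187.6]
tcp_rot: [0.255, 2.667, -0.074]
contact_force: [1.4, -0.9, -0.0]
width: 1.003
gripper_force: 0.0
```

>>> {"name": "apply_moves", "arguments": {
  "steps": [
    [[0, 0, 0], [0, 0, 0]],
    [[0, 0, 0], [0, 0, 0]],
    [[0, 0, 0], [0, 0, 0]]
  ]
}}

```text
time: 19.35
tool_pos: [508.7, 220.0, 188.0]
tcp_rot: [0.259, 2.67, -0.079]
contact_force: [0.5, 0.2, -0.1]
width: 1.001
gripper_force: 0.0
```

```bash
python3 - <<'E'
from h import *
c=cap('wrist','w9')
xc,n=case_axes();C=np.array([542.4,231.7,72]);P=C+32*xc+17.4*n;Rt=lean(-11,30);tz=Rt.as_matrix()[:,2]
goto(P-80*tz,Rt=Rt)
y=np.cross(n,xc)
g=c['pixels'];h=cv2.cvtColor(g,cv2.COLOR_BGR2HSV);m=(h[...,0]>85)&(h[...,0]<115)&(h[...,1]>60)&(h[...,2]>90)
for s in(0,20,40):
    a,b=proj(c,[C+s*xc+33*y+14*n,C+s*xc-33*y+14*n]);v=int(round(a[1]))
    u=np.flatnonzero(m[v]) if 0<=v<384 else []
    u=[k for k in u if min(a[0],b[0])-25<k<max(a[0],b[0])+25]
    print(s,a.round(1),b.round(1),u[0] if len(u) else 0,u[-1] if len(u) else 0)
E
```

```text
pos [509.5 219.2 188.4] shift [-0.181  0.665 -0.358] turn [-0.     -0.0099  0.0012] rows 1 q [-0.65  0.42  0.02  2.07  0.82  0.47  0.04] F [ 0.1 -0.2 -0.4] w 0.998 0.0
0 [317.1 154.5] [239.7 154.2] 245 317
20 [318.3 176.6] [239.  176.2] 244 319
40 [319.7 199.8] [238.4 199.3] 244 320
```

>>> {"name": "apply_moves", "arguments": {
  "steps": [
    [[-0.18, 0.66, -0.36], [0, -0.0099, 0.001]],
    [[0, 0, 0], [0, 0, 0]],
    [[0, 0, 0], [0, 0, 0]],
    [[0.22, -0.04, -0.38], [0, 0, 0]],
    [[0.22, -0.04, -0.38], [0, 0, 0]],
    [[0.22, -0.04, -0.38], [0, 0, 0]],
    [[0.22, -0.04, -0.38], [0, 0, 0]],
    [[0.22, -0.04, -0.38], [0, 0, 0]],
    [[0.15, -0.03, -0.3], [0, 0, 0]],
    [[0, 0, 0], [0, 0, 0]],
    [[0, 0, 0], [0, 0, 0]],
    [[0, 0, 0], [0, 0, 0]]
  ]
}}

```text
time: 20.4
tool_pos: [543.2, 228.7, 114.4]
tcp_rot: [0.255, 2.617, -0.069]
contact_force: [-0.2, -0.2, -0.3]
width: 1.003
gripper_force: 0.0
```

```bash
python3 - <<'E'
from h import *
c=cap('wrist','w10')
xc,n=case_axes();C=np.array([542.4,231.7,72]);P=C+32*xc+17.4*n;Rt=lean(-11,30)
goto(P,Rt=Rt);y=np.cross(n,xc)
g=c['pixels'];h=cv2.cvtColor(g,cv2.COLOR_BGR2HSV);m=(h[...,0]>85)&(h[...,0]<115)&(h[...,1]>60)&(h[...,2]>60)
for s in(-10,0,10,20):
    a,b=proj(c,[C+s*xc+33*y+14*n,C+s*xc-33*y+14*n]);v=int(round(a[1]))
    u=np.flatnonzero(m[v]) if 0<=v<384 else []
    u=[k for k in u if min(a[0],b[0])-25<k<max(a[0],b[0])+25]
    print(s,a.round(1),b.round(1),u[0] if len(u) else 0,u[-1] if len(u) else 0)
E
```

```text
pos [542.9 229.3 114.5] shift [ 0.013  0.075 -0.201] turn [-0.0001 -0.0015  0.0003] rows 1 q [-0.82  0.61  0.29  2.1   1.15  0.22 -0.34] F [0.1 0.4 0.4] w 0.995 0.0
-10 [314.4 165.5] [205.7 165.6] 213 315
0 [315.3 181.3] [205.  181.4] 213 316
10 [316.1 197.6] [204.3 197.7] 212 317
20 [317.  214.4] [203.5 214.5] 212 318
```

>>> {"name": "apply_moves", "arguments": {
  "steps": [
    [[0.01, 0.04, -0.2], [0, -0.0015, 0]],
    [[0, 0, 0], [0, 0, 0]],
    [[0, 0, 0], [0, 0, 0]]
  ]
}}

```text
time: 20.7
tool_pos: [542.3, 231.5, 107.9]
tcp_rot: [0.25, 2.608, -0.068]
contact_force: [-0.5, -0.3, 1.1]
width: 1.0
gripper_force: 0.0
```

>>> {"name": "apply_moves", "arguments": {
  "steps": [
    [[0, 0, 0], [0, 0, 0]],
    [[0, 0, 0], [0, 0, 0]],
    [[0, 0, 0], [0, 0, 0]],
    [[0, 0, 0], [0, 0, 0]],
    [[0, 0, 0], [0, 0, 0]],
    [[0, 0, 0], [0, 0, 0]]
  ],
  "grip": -1,
  "squeeze": 20
}}

```text
time: 21.2
tool_pos: [543.3, 232.7, 108.2]
tcp_rot: [0.25, 2.607, -0.064]
contact_force: [0.6, 1.2, 2.0]
width: 0.707
gripper_force: 20.0
```

```bash
python3 - <<'E'
from h import *
xc,n=case_axes();C=np.array([542.4,231.7,72]);P=C+32*xc+17.4*n;goto(P,Rt=lean(-11,30))
E
```

```text
pos [543.3 232.7 108.2] shift [ 0.002 -0.039  0.008] turn [-0.0003  0.0001 -0.0002] rows 1 q [-0.87  0.63  0.36  2.1   1.2   0.17 -0.41] F [0.6 1.2 2. ] w 0.707 20.0
```

>>> {"name": "apply_moves", "arguments": {
  "steps": [
    [[0.1, -0.02, 0.18], [0, 0, 0]],
    [[0.2, -0.04, 0.36], [0, 0, 0]],
    [[0.2, -0.04, 0.36], [0, 0, 0]],
    [[0.2, -0.04, 0.36], [0, 0, 0]],
    [[0.2, -0.04, 0.36], [0, 0, 0]],
    [[0.2, -0.04, 0.36], [0, 0, 0]],
    [[0.2, -0.04, 0.36], [0, 0, 0]],
    [[0, 0, 0.6], [0, 0, 0]],
    [[0, 0, 0.8], [0, 0, 0]],
    [[0, 0, 0.8], [0, 0, 0]],
    [[0, 0, 0.8], [0, 0, 0]],
    [[0, 0, 0], [0, 0, 0]]
  ]
}}

```text
time: 22.2
tool_pos: [583.3, 223.7, 272.5]
tcp_rot: [0.254, 2.602, -0.062]
contact_force: [1.6, -0.2, 0.0]
width: 0.706
gripper_force: 20.0
```

```bash
python3 - <<'E'
from h import *
S=np.array([445.2,-21.5,0]);xs,ns=case_axes(-10.6,90);P=S+32*xs+[0,0,86.4];Rt=lean(-10.6,-33.3)
goto(P+[0,0,160],Rt=Rt)
E
```

```text
pos [583.3 223.7 272.5] shift [-3.553 -8.368 -0.868] turn [0.0326 0.1736 0.0016] rows 9 q [-0.49  0.39 -0.11  1.85  0.72  0.64  0.26] F [ 1.6 -0.2  0. ] w 0.706 20.0
```

>>> {"name": "apply_moves", "arguments": {
  "steps": [
    [[-0.3, -0.7, 0], [0.0027, 0.0145, 0]],
    [[-0.3, -0.7, 0], [0.0027, 0.0145, 0]],
    [[-0.3, -0.7, 0], [0.0027, 0.0145, 0]],
    [[-0.3, -0.7, 0], [0.0027, 0.0145, 0]],
    [[-0.3, -0.7, 0], [0.0027, 0.0145, 0]],
    [[-0.3, -0.7, 0], [0.0027, 0.0145, 0]],
    [[-0.3, -0.7, 0], [0.0027, 0.0145, 0]],
    [[-0.3, -0.7, 0], [0.0027, 0.0145, 0]],
    [[-0.3, -0.7, -0.1], [0.0027, 0.0145, 0]],
    [[-0.3, -0.7, -0.3], [0.0027, 0.0145, 0]],
    [[-0.3, -0.7, -0.3], [0.0027, 0.0145, 0]],
    [[-0.25, -0.67, -0.2], [0.0027, 0.0145, 0.0016]]
  ]
}}

```text
time: 23.2
tool_pos: [473.6, -29.8, 239.1]
tcp_rot: [-0.231, -2.536, -0.058]
contact_force: [0.7, 0.4, -1.4]
width: 0.712
gripper_force: 20.0
```

>>> {"name": "apply_moves", "arguments": {
  "steps": [
    [[0, 0, 0], [0, 0, 0]],
    [[0, 0, 0], [0, 0, 0]],
    [[0, 0, 0], [0, 0, 0]]
  ]
}}

```text
time: 23.45
tool_pos: [474.6, -26.7, 240.1]
tcp_rot: [-0.227, -2.543, -0.06]
contact_force: [0.0, 1.0, -0.2]
width: 0.706
gripper_force: 20.0
```

```bash
cat >> h.py <<'E'
def heldnum(c,hue,sP=32,hP=17.4,yaw=-10.6,box=(90,285,185,335)):
    heldcheck(c,arm.state()['tool_pos'],None,sP,hP,yaw,'h')
    h=cv2.cvtColor(c['pixels'],cv2.COLOR_BGR2HSV);H=h[...,0].astype(int)
    m=((H>=hue[0])&(H<=hue[1])&(h[...,1]>50)&(h[...,2]>90)).astype(np.uint8);m[:box[0]]=0;m[box[1]:]=0;m[:,:box[2]]=0;m[:,box[3]:]=0
    m=cv2.morphologyEx(m,cv2.MORPH_OPEN,np.ones((2,2)))
    for v in(115,130,150,180,210):
        u=np.flatnonzero(m[v]);print('v',v,u[0] if len(u) else 0,u[-1] if len(u) else 0)
    print('top rows',[(u,int(np.flatnonzero(m[:,u])[0])) for u in(215,235,257,280,298) if m[:,u].any()])
E
python3 - <<'E'
from h import *
S=np.array([445.2,-21.5,0]);xs,ns=case_axes(-10.6,90);P=S+32*xs+[0,0,86.4];Rt=lean(-10.6,-33.3)
goto(P,Rt=Rt);c=cap('wrist','w11');heldnum(c,(85,115))
E
```

```text
pos [474.6 -26.7 240.1] shift [ 0.067 -0.022 -5.124] turn [ 0.0007 -0.0016 -0.0013] rows 4 q [ 0.24  0.67 -0.34  1.49  0.06  1.59  1.29] F [ 0.   1.  -0.2] w 0.706 20.0
-3 [[207.4, 113.5], [307.7, 113.9]]
0 [[206.4, 109.3], [308.8, 109.7]]
3 [[205.2, 105.2], [309.9, 105.6]]
v 115 209 308
v 130 208 309
v 150 207 309
v 180 205 310
v 210 204 311
top rows [(215, 114), (235, 114), (257, 115), (280, 115), (298, 115)]
```

>>> {"name": "apply_moves", "arguments": {
  "steps": [
    [[0.06, -0.02, -0.4], [0.0018, 0.0085, -0.001]],
    [[0, 0, -0.6], [0, 0, 0]],
    [[0, 0, -0.8], [0, 0, 0]],
    [[0, 0, -0.8], [0, 0, 0]],
    [[0, 0, -0.7], [0, 0, 0]],
    [[0, 0, -0.6], [0, 0, 0]],
    [[0, 0, -0.5], [0, 0, 0]],
    [[0, 0, -0.3], [0, 0, 0]],
    [[0, 0, 0], [0, 0, 0]],
    [[0, 0, 0], [0, 0, 0]],
    [[0, 0, 0], [0, 0, 0]]
  ]
}}

```text
time: 24.42
tool_pos: [477.5, -27.7, 100.9]
tcp_rot: [-0.23, -2.491, -0.07]
contact_force: [-1.1, 0.0, -0.8]
width: 0.709
gripper_force: 20.0
```

```bash
python3 - <<'E'
from h import *
S=np.array([445.2,-21.5,0]);xs,ns=case_axes(-10.6,90);P=S+32*xs+[0,0,86.4];Rt=lean(-10.6,-36.2)
goto(P,Rt=Rt);c=cap('wrist','w12');heldnum(c,(85,115))
E
```

```text
pos [477.5 -27.7 100.9] shift [-0.028  0.01  -0.482] turn [ 0.0004 -0.0016 -0.0004] rows 1 q [ 0.23  0.86 -0.31  1.56  0.1   1.38  1.28] F [-1.1  0.  -0.8] w 0.709 20.0
-3 [[206.7, 118.6], [304.6, 118.6]]
0 [[205.6, 114.3], [305.6, 114.3]]
3 [[204.5, 110.2], [306.6, 110.1]]
v 115 208 308
v 130 208 309
v 150 207 309
v 180 205 310
v 210 203 311
top rows [(215, 114), (235, 114), (257, 115), (280, 115), (298, 115)]
```

>>> {"name": "apply_moves", "arguments": {
  "steps": [
    [[-0.02, 0, -0.2], [0, 0, 0]],
    [[0, 0, -0.15], [0, 0, 0]],
    [[0, 0, -0.08], [0, 0, 0]],
    [[0, 0, -0.05], [0, 0, 0]],
    [[0, 0, 0], [0, 0, 0]],
    [[0, 0, 0], [0, 0, 0]],
    [[0, 0, 0], [0, 0, 0]]
  ]
}}

```text
time: 25.05
tool_pos: [475.6, -28.2, 86.7]
tcp_rot: [-0.231, -2.486, -0.069]
contact_force: [-0.6, -0.5, 7.5]
width: 0.706
gripper_force: 20.0
```

```bash
python3 - <<'E'
from h import *
S=np.array([445.2,-21.5,0]);xs,ns=case_axes(-10.6,90);P=S+32*xs+[0,0,85.4];Rt=lean(-10.6,-36.2)
goto(P,Rt=Rt)
E
```

```text
pos [475.6 -28.2  86.7] shift [ 0.034  0.028 -0.042] turn [ 0.0005 -0.0024 -0.0003] rows 1 q [ 0.23  0.88 -0.31  1.57  0.11  1.36  1.28] F [-0.6 -0.5  7.5] w 0.706 20.0
```

>>> {"name": "apply_moves", "arguments": {
  "steps": [
    [[0, 0, 0], [0, 0, 0]],
    [[0, 0, 0], [0, 0, 0]],
    [[0, 0, 0], [0, 0, 0]],
    [[0, 0, 0], [0, 0, 0]],
    [[0, 0, 0], [0, 0, 0]],
    [[0.15, -0.03, 0.23], [0, 0, 0]],
    [[0.37, -0.06, 0.54], [0, 0, 0]],
    [[0.4, -0.07, 0.6], [0, 0, 0]],
    [[0.4, -0.07, 0.6], [0, 0, 0]],
    [[0.4, -0.07, 0.6], [0, 0, 0]],
    [[0, 0, 0.8], [0, 0, 0]],
    [[0, 0, 0.8], [0, 0, 0]]
  ],
  "grip": 1
}}

```text
time: 26.05
tool_pos: [528.3, -37.4, 211.4]
tcp_rot: [-0.231, -2.488, -0.07]
contact_force: [-0.4, 0.1, 0.3]
width: 0.999
gripper_force: 0.0
```

>>> {"name": "apply_moves", "arguments": {
  "steps": [
    [[0, 0, 0], [0, 0, 0]],
    [[0, 0, 0], [0, 0, 0]],
    [[0, 0, 0], [0, 0, 0]]
  ]
}}

```text
time: 26.3
tool_pos: [527.5, -37.3, 210.0]
tcp_rot: [-0.231, -2.488, -0.069]
contact_force: [0.0, -0.3, -0.8]
width: 1.0
gripper_force: 0.0
```

```bash
python3 - <<'E'
from h import *
c=cap('wrist','w13');pilecheck(c,82,'p13')
h=cv2.cvtColor(c['pixels'],cv2.COLOR_BGR2HSV)
print(rect(c,(190,90,330,262),82,mask=lambda h:(h[...,0]>80)&(h[...,0]<118)&(h[...,1]>60)&(h[...,2]>90),k=21))
e=np.array([np.cos(np.radians(-10.6)),np.sin(np.radians(-10.6))]);f=np.array([-e[1],e[0]])
print([proj(c,np.r_[np.array([445.2,-21.5])+a*e+b*f,82])[0].round(0).tolist() for a in(-55,55) for b in(-33,33)])
xc,n=case_axes();C=np.array([591.5,222.2,72]);P=C+32*xc+17.4*n;Rt=lean(-11,30);tz=Rt.as_matrix()[:,2]
goto(P-80*tz,Rt=Rt)
E
```

```text
[389.1 -31.6   7.    6.6  79.3]
[[227.0, 141.0], [287.0, 141.0], [223.0, 240.0], [291.0, 240.0]]
pos [527.2 -37.4 209.5] shift [ 0.864  8.902 -1.061] turn [-0.0339 -0.183  -0.0007] rows 10 q [ 0.22  0.81 -0.31  1.31  0.08  1.69  1.3 ] F [0.1 0.1 1. ] w 0.998 0.0
```

```bash
cat >> h.py <<'E'
def pile(c,roi,z,hue,smin=60,vmin=90):
    "min area rect of all pixels of the hue in roi, on plane z"
    x0,y0,x1,y1=roi;h=cv2.cvtColor(c['pixels'],cv2.COLOR_BGR2HSV)[y0:y1,x0:x1]
    m=((h[...,0]>=hue[0])&(h[...,0]<=hue[1])&(h[...,1]>smin)&(h[...,2]>vmin)).astype(np.uint8)
    n,l,st,_=cv2.connectedComponentsWithStats(m,connectivity=8);k=1+np.argmax(st[1:,4])
    v,u=np.nonzero(l==k);(cx,cy),(a,b),t=cv2.minAreaRect(ray(c,np.c_[u+x0,v+y0],z)[:,:2].astype(np.float32))
    if a<b:a,b,t=b,a,t+90
    d=np.array([cx,cy])-[445.2,-21.5];y=np.radians(-10.6)
    print('centre',round(cx,1),round(cy,1),'size',round(a,1),round(b,1),'yaw',round((t+90)%180-90,1),'off',np.round([d@[np.cos(y),np.sin(y)],d@[-np.sin(y),np.cos(y)]],1))
E
python3 - <<'E'
from h import *
c=load('w13');pile(c,(190,90,330,262),82,(80,118))
c=load('w8');pile(c,(190,90,330,245),68,(160,180))
E
```

```text
centre 444.8 -22.0 size 111.2 63.3 yaw -10.9 off [-0.3 -0.6]
centre 445.0 -21.9 size 110.4 63.3 yaw -10.9 off [-0.1 -0.4]
```

>>> {"name": "apply_moves", "arguments": {
  "steps": [
    [[0.07, 0.74, 0.1], [-0.0028, -0.0152, 0]],
    [[0.07, 0.74, 0.1], [-0.0028, -0.0152, 0]],
    [[0.07, 0.74, 0], [-0.0028, -0.0152, 0]],
    [[0.07, 0.74, 0], [-0.0028, -0.0152, 0]],
    [[0.07, 0.74, 0], [-0.0028, -0.0152, 0]],
    [[0.07, 0.74, 0], [-0.0028, -0.0152, 0]],
    [[0.07, 0.74, 0], [-0.0028, -0.0152, 0]],
    [[0.07, 0.74, 0], [-0.0028, -0.0152, 0]],
    [[0.07, 0.74, 0], [-0.0028, -0.0152, 0]],
    [[0.07, 0.74, -0.2], [-0.0028, -0.0152, 0]],
    [[0.07, 0.74, -0.4], [-0.0028, -0.0152, 0]],
    [[0.07, 0.74, -0.4], [-0.003, -0.0152, 0]]
  ]
}}

```text
time: 27.35
tool_pos: [552.0, 219.6, 189.8]
tcp_rot: [0.25, 2.648, -0.07]
contact_force: [1.1, -0.4, -1.3]
width: 1.002
gripper_force: 0.0
```

>>> {"name": "apply_moves", "arguments": {
  "steps": [
    [[0, 0, 0], [0, 0, 0]],
    [[0, 0, 0], [0, 0, 0]],
    [[0, 0, 0], [0, 0, 0]]
  ]
}}

```text
time: 27.6
tool_pos: [553.4, 217.1, 190.2]
tcp_rot: [0.253, 2.651, -0.075]
contact_force: [1.3, -0.9, 0.8]
width: 1.0
gripper_force: 0.0
```

```bash
python3 - <<'E'
from h import *
xc,n=case_axes();C=np.array([591.5,222.2,72]);P=C+32*xc+17.4*n;Rt=lean(-11,30);tz=Rt.as_matrix()[:,2]
goto(P-80*tz,Rt=Rt)
E
```

```text
pos [553.4 217.1 190.2] shift [-0.008  0.419 -0.416] turn [ 0.0001 -0.0069  0.0002] rows 1 q [-0.64  0.46  0.08  1.99  0.75  0.44  0.16] F [ 1.3 -0.9  0.8] w 1.0 0.0
```

>>> {"name": "apply_moves", "arguments": {
  "steps": [
    [[0, 0.42, -0.42], [0, -0.0069, 0]],
    [[0, 0, 0], [0, 0, 0]],
    [[0, 0, 0], [0, 0, 0]],
    [[0.22, -0.04, -0.38], [0, 0, 0]],
    [[0.22, -0.04, -0.38], [0, 0, 0]],
    [[0.22, -0.04, -0.38], [0, 0, 0]],
    [[0.22, -0.04, -0.38], [0, 0, 0]],
    [[0.22, -0.04, -0.38], [0, 0, 0]],
    [[0.15, -0.03, -0.3], [0, 0, 0]],
    [[0, 0, 0], [0, 0, 0]],
    [[0, 0, 0], [0, 0, 0]],
    [[0, 0, 0], [0, 0, 0]]
  ]
}}

```text
time: 28.6
tool_pos: [591.9, 222.4, 113.1]
tcp_rot: [0.255, 2.605, -0.066]
contact_force: [-0.1, -0.2, -0.3]
width: 1.001
gripper_force: 0.0
```

```bash
python3 - <<'E'
from h import *
c=cap('wrist','w14')
xc,n=case_axes();C=np.array([591.5,222.2,72]);P=C+32*xc+17.4*n;Rt=lean(-11,30)
goto(P,Rt=Rt);y=np.cross(n,xc)
v=c['pixels'].copy()
for s in(-28,0,20):
    for u in proj(c,[C+s*xc+33*y+14*n,C+s*xc-33*y+14*n]): cv2.circle(v,tuple(int(round(k)) for k in u),3,(0,255,0),1)
cv2.imwrite('pics/y14.png',v)
E
```

```text
pos [591.7 222.8 113.2] shift [ 0.024 -0.027 -0.16 ] turn [-0.0003  0.0004  0.0003] rows 1 q [-0.77  0.65  0.31  2.    0.96  0.2  -0.09] F [ 0.6 -0.8  0.3] w 0.999 0.0
```

View pics/y14.png

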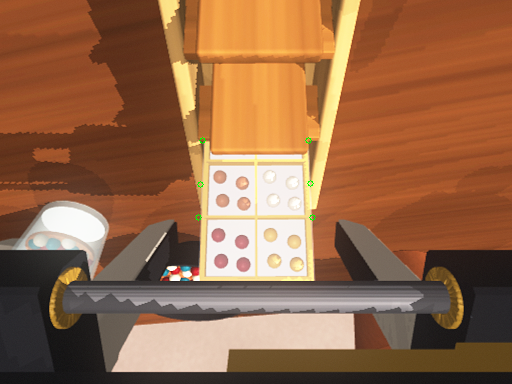

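The yellow case lies between the fingers, with its sides at u≈202 and 312. I'll advance and grip it.

>>> {"name": "apply_moves", "arguments": {
  "steps": [
    [[0.02, -0.02, -0.16], [0, 0, 0]],
    [[0, 0, 0], [0, 0, 0]],
    [[0, 0, 0], [0, 0, 0]]
  ]
}}

```text
time: 28.9
tool_pos: [591.4, 223.2, 107.4]
tcp_rot: [0.251, 2.606, -0.066]
contact_force: [-0.0, -0.1, -0.2]
width: 0.996
gripper_force: 0.0
```

>>> {"name": "apply_moves", "arguments": {
  "steps": [
    [[0, 0, 0], [0, 0, 0]],
    [[0, 0, 0], [0, 0, 0]],
    [[0, 0, 0], [0, 0, 0]],
    [[0, 0, 0], [0, 0, 0]],
    [[0, 0, 0], [0, 0, 0]],
    [[0, 0, 0], [0, 0, 0]]
  ],
  "grip": -1,
  "squeeze": 20
}}

```text
time: 29.4
tool_pos: [591.6, 222.6, 107.5]
tcp_rot: [0.253, 2.606, -0.067]
contact_force: [-1.0, -0.1, 0.9]
width: 0.706
gripper_force: 20.0
```

```bash
python3 - <<'E'
from h import *
xc,n=case_axes();C=np.array([591.5,222.2,72]);P=C+32*xc+17.4*n;goto(P,Rt=lean(-11,30))
E
```

```text
pos [591.6 222.6 107.5] shift [ 0.028 -0.019  0.031] turn [-0.      0.0003  0.0002] rows 1 q [-0.78  0.66  0.33  2.01  0.96  0.18 -0.1 ] F [-1.  -0.1  0.9] w 0.706 20.0
```

>>> {"name": "apply_moves", "arguments": {
  "steps": [
    [[0.1, -0.02, 0.18], [0, 0, 0]],
    [[0.2, -0.04, 0.36], [0, 0, 0]],
    [[0.2, -0.04, 0.36], [0, 0, 0]],
    [[0.2, -0.04, 0.36], [0, 0, 0]],
    [[0.2, -0.04, 0.36], [0, 0, 0]],
    [[0.2, -0.04, 0.36], [0, 0, 0]],
    [[0.2, -0.04, 0.36], [0, 0, 0]],
    [[0, 0, 0.6], [0, 0, 0]],
    [[0, 0, 0.8], [0, 0, 0]],
    [[0, 0, 0.8], [0, 0, 0]],
    [[0, 0, 0.8], [0, 0, 0]],
    [[0, 0, 0], [0, 0, 0]]
  ]
}}

```text
time: 30.4
tool_pos: [632.9, 216.2, 273.2]
tcp_rot: [0.254, 2.598, -0.058]
contact_force: [1.0, 0.1, 0.2]
width: 0.707
gripper_force: 20.0
```

```bash
python3 - <<'E'
from h import *
S=np.array([445.2,-21.5,0]);xs,ns=case_axes(-10.6,90);P=S+32*xs+[0,0,100.4];Rt=lean(-10.6,-36)
goto(P+[0,0,150],Rt=Rt)
E
```

```text
pos [632.9 216.2 273.2] shift [-5.209 -8.121 -0.759] turn [0.0336 0.1817 0.0018] rows 10 q [-0.45  0.45 -0.09  1.75  0.66  0.63  0.38] F [1.  0.1 0.2] w 0.707 20.0
```

>>> {"name": "apply_moves", "arguments": {
  "steps": [
    [[-0.43, -0.68, 0], [0.0028, 0.0151, 0]],
    [[-0.43, -0.68, 0], [0.0028, 0.0151, 0]],
    [[-0.43, -0.68, 0], [0.0028, 0.0151, 0]],
    [[-0.43, -0.68, 0], [0.0028, 0.0151, 0]],
    [[-0.43, -0.68, 0], [0.0028, 0.0151, 0]],
    [[-0.43, -0.68, 0], [0.0028, 0.0151, 0]],
    [[-0.43, -0.68, 0], [0.0028, 0.0151, 0]],
    [[-0.43, -0.68, 0], [0.0028, 0.0151, 0]],
    [[-0.43, -0.68, 0], [0.0028, 0.0151, 0]],
    [[-0.43, -0.68, -0.2], [0.0028, 0.0151, 0]],
    [[-0.43, -0.68, -0.3], [0.0028, 0.0151, 0]],
    [[-0.43, -0.64, -0.2], [0.0028, 0.0151, 0.0018]]
  ]
}}

```text
time: 31.4
tool_pos: [475.3, -30.3, 245.1]
tcp_rot: [-0.227, -2.496, -0.063]
contact_force: [0.6, -0.2, -1.2]
width: 0.709
gripper_force: 20.0
```

>>> {"name": "apply_moves", "arguments": {
  "steps": [
    [[0, 0, 0], [0, 0, 0]],
    [[0, 0, 0], [0, 0, 0]],
    [[0, 0, 0], [0, 0, 0]]
  ]
}}

```text
time: 31.65
tool_pos: [476.0, -27.3, 246.0]
tcp_rot: [-0.224, -2.501, -0.065]
contact_force: [0.1, 0.9, -1.9]
width: 0.706
gripper_force: 20.0
```

```bash
python3 - <<'E'
from h import *
S=np.array([445.2,-21.5,0]);xs,ns=case_axes(-10.6,90);P=S+32*xs+[0,0,100.4];Rt=lean(-10.6,-36)
goto(P,Rt=Rt);c=cap('wrist','w15');heldnum(c,(18,32))
E
```

```text
pos [476.  -27.3 246. ] shift [ 2.300e-02 -3.000e-03 -4.854e+00] turn [ 0.0009 -0.0008 -0.0014] rows 4 q [ 0.24  0.69 -0.33  1.46  0.06  1.65  1.29] F [ 0.1  0.9 -1.9] w 0.706 20.0
-3 [[208.2, 116.9], [306.8, 117.3]]
0 [[207.2, 112.6], [307.8, 113.0]]
3 [[206.1, 108.5], [308.9, 108.8]]
v 115 206 307
v 130 206 308
v 150 205 309
v 180 204 310
v 210 202 312
top rows [(215, 115), (235, 115), (257, 115), (280, 115), (298, 115)]
```

>>> {"name": "apply_moves", "arguments": {
  "steps": [
    [[0.02, 0, -0.4], [0.0015, 0.004, -0.0014]],
    [[0, 0, -0.6], [0, 0, 0]],
    [[0, 0, -0.8], [0, 0, 0]],
    [[0, 0, -0.7], [0, 0, 0]],
    [[0, 0, -0.6], [0, 0, 0]],
    [[0, 0, -0.6], [0, 0, 0]],
    [[0, 0, -0.4], [0, 0, 0]],
    [[0, 0, -0.3], [0, 0, 0]],
    [[0, 0, 0], [0, 0, 0]],
    [[0, 0, 0], [0, 0, 0]],
    [[0, 0, 0], [0, 0, 0]]
  ]
}}

```text
time: 32.62
tool_pos: [477.1, -28.0, 115.5]
tcp_rot: [-0.231, -2.475, -0.076]
contact_force: [0.2, 0.4, -0.6]
width: 0.707
gripper_force: 20.0
```

```bash
python3 - <<'E'
from h import *
S=np.array([445.2,-21.5,0]);xs,ns=case_axes(-10.6,90);P=S+32*xs+[0,0,100.4];Rt=lean(-10.6,-37)
goto(P,Rt=Rt);c=cap('wrist','w16');heldnum(c,(18,32))
E
```

```text
pos [477.1 -28.  115.5] shift [-0.015  0.019 -0.503] turn [-0.     -0.0018  0.    ] rows 1 q [ 0.24  0.85 -0.31  1.54  0.09  1.42  1.29] F [ 0.2  0.4 -0.6] w 0.707 20.0
-3 [[206.6, 119.9], [304.0, 119.8]]
0 [[205.6, 115.6], [305.0, 115.5]]
3 [[204.6, 111.4], [306.0, 111.3]]
v 115 206 307
v 130 206 308
v 150 205 309
v 180 204 310
v 210 203 312
top rows [(215, 115), (235, 115), (257, 115), (280, 115), (298, 115)]
```

>>> {"name": "apply_moves", "arguments": {
  "steps": [
    [[-0.01, 0.02, -0.2], [0, 0, 0]],
    [[0, 0, -0.15], [0, 0, 0]],
    [[0, 0, -0.1], [0, 0, 0]],
    [[0, 0, -0.05], [0, 0, 0]],
    [[0, 0, 0], [0, 0, 0]],
    [[0, 0, 0], [0, 0, 0]],
    [[0, 0, 0], [0, 0, 0]]
  ]
}}

```text
time: 33.25
tool_pos: [475.3, -27.3, 100.9]
tcp_rot: [-0.23, -2.47, -0.076]
contact_force: [-0.6, 0.5, 6.2]
width: 0.707
gripper_force: 20.0
```

```bash
python3 - <<'E'
from h import *
S=np.array([445.2,-21.5,0]);xs,ns=case_axes(-10.6,90);P=S+32*xs+[0,0,99.4];goto(P,Rt=lean(-10.6,-37))
E
```

```text
pos [475.3 -27.3 100.9] shift [ 0.045 -0.003 -0.05 ] turn [-0.0002 -0.0026  0.    ] rows 1 q [ 0.23  0.87 -0.31  1.55  0.09  1.4   1.28] F [-0.6  0.5  6.2] w 0.707 20.0
```

>>> {"name": "apply_moves", "arguments": {
  "steps": [
    [[0, 0, 0], [0, 0, 0]],
    [[0, 0, 0], [0, 0, 0]],
    [[0, 0, 0], [0, 0, 0]],
    [[0, 0, 0], [0, 0, 0]],
    [[0, 0, 0], [0, 0, 0]],
    [[0.15, -0.03, 0.23], [0, 0, 0]],
    [[0.37, -0.06, 0.54], [0, 0, 0]],
    [[0.4, -0.07, 0.6], [0, 0, 0]],
    [[0.4, -0.07, 0.6], [0, 0, 0]],
    [[0.4, -0.07, 0.6], [0, 0, 0]],
    [[0, 0, 0.8], [0, 0, 0]],
    [[0, 0, 0.6], [0, 0, 0]]
  ],
  "grip": 1
}}

```text
time: 34.25
tool_pos: [528.7, -36.7, 220.4]
tcp_rot: [-0.231, -2.475, -0.077]
contact_force: [0.4, -0.5, -0.5]
width: 0.995
gripper_force: 0.0
```

>>> {"name": "apply_moves", "arguments": {
  "steps": [
    [[0, 0, 0], [0, 0, 0]],
    [[0, 0, 0], [0, 0, 0]],
    [[0, 0, 0], [0, 0, 0]]
  ]
}}

```text
time: 34.5
tool_pos: [527.3, -36.8, 218.0]
tcp_rot: [-0.231, -2.472, -0.075]
contact_force: [-0.3, 1.2, 0.4]
width: 0.997
gripper_force: 0.0
```

```bash
python3 - <<'E'
from h import *
c=cap('wrist','w17');pile(c,(190,90,330,262),96,(18,32))
t=cap('top','top2')
print('tray top',rect(t,(310,190,350,236),18,mask=lambda h:(h[...,0]<20)&(h[...,1]>110)&(h[...,2]>150),k=5))
goto([437.6,-359.4,220],-7.4)
E
```

```text
centre 444.7 -21.1 size 113.3 65.0 yaw -10.4 off [-0.6  0.3]
tray top [ 466.3 -338.7  114.3   70.5   -6.7]
pos [527.  -36.8 217.6] shift [ -2.981 -10.753   0.081] turn [-0.0161 -0.1041  0.0088] rows 9 q [ 0.22  0.81 -0.31  1.29  0.07  1.72  1.3 ] F [ 0.5 -0.5  1. ] w 1.0 0.0
```

The pile of four is square, under 1 mm off. The tray has been knocked to about (466,-339), so I'll go above it and measure again.

>>> {"name": "apply_moves", "arguments": {
  "steps": [
    [[-0.17, -0.84, 0], [-0.0013, -0.0087, 0.0007]],
    [[-0.17, -0.84, 0], [-0.0013, -0.0087, 0.0007]],
    [[-0.17, -0.84, 0], [-0.0013, -0.0087, 0.0007]],
    [[-0.17, -0.84, 0], [-0.0013, -0.0087, 0.0007]],
    [[-0.17, -0.84, 0], [-0.0013, -0.0087, 0.0007]],
    [[-0.17, -0.84, 0], [-0.0013, -0.0087, 0.0007]],
    [[-0.17, -0.84, 0], [-0.0013, -0.0087, 0.0007]],
    [[-0.17, -0.84, 0], [-0.0013, -0.0087, 0.0007]],
    [[-0.17, -0.84, 0], [-0.0013, -0.0087, 0.0007]],
    [[-0.17, -0.84, 0], [-0.0013, -0.0087, 0.0007]],
    [[-0.17, -0.84, 0], [-0.0013, -0.0087, 0.0007]],
    [[-0.17, -0.84, 0], [-0.0013, -0.0087, 0.0007]]
  ]
}}

```text
time: 35.6
tool_pos: [465.6, -339.9, 217.9]
tcp_rot: [0.203, 3.13, 0.007]
contact_force: [0.5, 0.4, 0.8]
width: 1.0
gripper_force: 0.0
```

>>> {"name": "apply_moves", "arguments": {
  "steps": [
    [[0, 0, 0], [0, 0, 0]],
    [[0, 0, 0], [0, 0, 0]],
    [[0, 0, 0], [0, 0, 0]],
    [[0, 0, 0], [0, 0, 0]]
  ]
}}

```text
time: 35.93
tool_pos: [467.5, -337.0, 218.2]
tcp_rot: [0.199, 3.131, 0.009]
contact_force: [1.2, 0.5, -0.1]
width: 1.0
gripper_force: 0.0
```

```bash
python3 - <<'E'
from h import *
c=cap('wrist','w18');print(proj(c,[466,-339,18]))
f=lambda h:(h[...,0]<20)&(h[...,1]>110)&(h[...,2]>170)
print(rect(c,(190,80,330,250),18,mask=f,k=9,save='t18'))
goto([466,-339,16],-6.7)
E
```

```text
[[252.80112347 166.22069467]]
[ 473.1 -331.   204.8  177.2   -7.3]
pos [ 467.7 -337.   218.4] shift [-0.055 -0.065 -6.745] turn [-0.0008  0.0007  0.0015] rows 6 q [ 0.8   0.53 -0.34  1.66  0.19  0.98  1.85] F [-0.2 -0.5  0.3] w 1.0 0.0
```

View pics/t18.png

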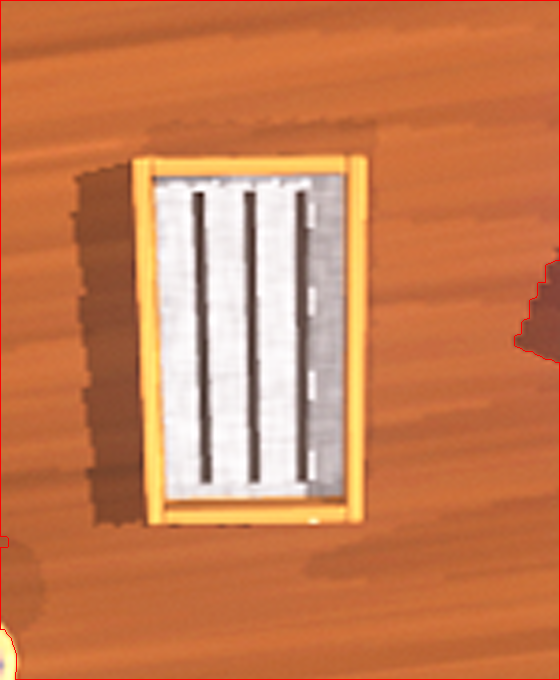

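The tray's corners in the crop are (133,157), (368,155), (363,522) and (148,525). I'll convert them to positions.

```bash
python3 - <<'E'
from h import *
c=load('w18');q=np.array([(133,157),(368,155),(363,522),(148,525)])
W=ray(c,(q+.5)/4-.5+[190,80],18)[:,:2];d=(W[0]+W[1]-W[2]-W[3])/2;w=(W[0]+W[3]-W[1]-W[2])/2
print(W.mean(0),np.linalg.norm(d),np.linalg.norm(w),np.degrees(np.arctan2(-d[1],-d[0])),np.degrees(np.arctan2(-w[1],-w[0]))-90)
y=np.degrees(np.arctan2(-d[1],-d[0]));goto([*W.mean(0),18],y)
E
```

```text
[ 466.34164092 -338.91549238] 110.22092348770347 66.14151035222076 -6.678661184041841 -6.697292709444696
pos [ 467.7 -337.   218.4] shift [-0.044 -0.062 -6.679] turn [-0.0008  0.0007  0.0016] rows 6 q [ 0.8   0.53 -0.34  1.66  0.19  0.98  1.85] F [-0.2 -0.5  0.3] w 1.0 0.0
```

>>> {"name": "apply_moves", "arguments": {
  "steps": [
    [[-0.04, -0.06, -0.6], [-0.0008, 0.0007, 0.0016]],
    [[0, 0, -0.9], [0, 0, 0]],
    [[0, 0, -0.9], [0, 0, 0]],
    [[0, 0, -0.9], [0, 0, 0]],
    [[0, 0, -0.9], [0, 0, 0]],
    [[0, 0, -0.8], [0, 0, 0]],
    [[0, 0, -0.7], [0, 0, 0]],
    [[0, 0, -0.6], [0, 0, 0]],
    [[0, 0, -0.36], [0, 0, 0]],
    [[0, 0, 0], [0, 0, 0]],
    [[0, 0, 0], [0, 0, 0]],
    [[0, 0, 0], [0, 0, 0]]
  ]
}}

```text
time: 36.98
tool_pos: [466.5, -340.9, 19.9]
tcp_rot: [0.187, 3.134, -0.003]
contact_force: [0.8, -0.8, 0.2]
width: 1.002
gripper_force: 0.0
```

>>> {"name": "apply_moves", "arguments": {
  "steps": [
    [[0, 0, 0], [0, 0, 0]],
    [[0, 0, 0], [0, 0, 0]],
    [[0, 0, 0], [0, 0, 0]],
    [[0, 0, 0], [0, 0, 0]],
    [[0, 0, 0], [0, 0, 0]],
    [[0, 0, 0], [0, 0, 0]]
  ],
  "grip": -1,
  "squeeze": 20
}}

```text
time: 37.48
tool_pos: [465.5, -340.7, 19.3]
tcp_rot: [0.188, 3.135, -0.002]
contact_force: [-0.7, 0.9, 4.0]
width: 0.708
gripper_force: 20.0
```

```bash
python3 - <<'E'
from h import *
y=np.radians(-6.68);s=arm.state()['tool_pos'];print('along x off',(s[:2]-[466.3,-338.9])@[np.cos(y),np.sin(y)],s[2])
goto([445.2,-21.5,200],-10.6)
E
```

```text
along x off -0.5674335603604188 19.32343263872697
pos [ 465.5 -340.7   19.3] shift [-0.677 10.64   6.023] turn [ 0.0002  0.0001 -0.0103] rows 10 q [ 0.74  0.79 -0.23  1.82  0.32  0.56  1.75] F [-0.7  0.9  4. ] w 0.708 20.0
```

>>> {"name": "apply_moves", "arguments": {
  "steps": [
    [[0, 0, 0.4], [0, 0, 0]],
    [[0, 0, 0.8], [0, 0, 0]],
    [[0, 0, 0.9], [0, 0, 0]],
    [[0, 0, 0.9], [0, 0, 0]],
    [[0, 0, 0.9], [0, 0, 0]],
    [[0, 0.3, 0.9], [0, 0, 0]],
    [[-0.06, 0.7, 0.7], [0, 0, -0.002]],
    [[-0.06, 0.8, 0.5], [0, 0, -0.002]],
    [[-0.06, 0.8, 0], [0, 0, -0.002]],
    [[-0.06, 0.8, 0], [0, 0, -0.002]],
    [[-0.06, 0.8, 0], [0, 0, -0.002]],
    [[-0.06, 0.8, 0], [0, 0, 0]]
  ]
}}

```text
time: 38.48
tool_pos: [453.8, -189.8, 199.5]
tcp_rot: [0.288, 3.128, -0.003]
contact_force: [0.5, 0.1, -1.9]
width: 0.707
gripper_force: 20.0
```

>>> {"name": "apply_moves", "arguments": {
  "steps": [
    [[-0.06, 0.8, 0], [0, 0, 0]],
    [[-0.06, 0.8, 0], [0, 0, 0]],
    [[-0.06, 0.8, 0], [0, 0, 0]],
    [[-0.06, 0.8, 0], [0, 0, 0]],
    [[-0.06, 0.8, 0], [0, 0, 0]],
    [[-0.06, 0.8, 0], [0, 0, 0]],
    [[-0.05, 0.6, 0], [0, 0, 0]],
    [[0, 0.24, 0], [0, 0, 0]],
    [[0, 0, 0], [0, 0, 0]],
    [[0, 0, 0], [0, 0, 0]],
    [[0, 0, 0], [0, 0, 0]]
  ]
}}

```text
time: 39.4
tool_pos: [442.2, -23.4, 198.9]
tcp_rot: [0.29, 3.128, -0.004]
contact_force: [-0.6, -0.5, -1.5]
width: 0.71
gripper_force: 20.0
```

```bash
python3 - <<'E'
from h import *
goto([444.6,-21.4,116.3],-10.6)
E
```

```text
pos [442.2 -23.4 198.9] shift [ 0.079  0.065 -2.753] turn [ 0.0004 -0.      0.    ] rows 3 q [ 0.27  0.36 -0.37  2.03  0.19  0.78  1.18] F [-0.6 -0.5 -1.5] w 0.71 20.0
```

>>> {"name": "apply_moves", "arguments": {
  "steps": [
    [[0.08, 0.06, -0.4], [0, 0, 0]],
    [[0, 0, -0.6], [0, 0, 0]],
    [[0, 0, -0.6], [0, 0, 0]],
    [[0, 0, -0.4], [0, 0, 0]],
    [[0, 0, -0.3], [0, 0, 0]],
    [[0, 0, 0], [0, 0, 0]],
    [[0, 0, 0], [0, 0, 0]],
    [[0, 0, 0], [0, 0, 0]]
  ]
}}

```text
time: 40.07
tool_pos: [445.2, -20.3, 130.4]
tcp_rot: [0.288, 3.127, -0.002]
contact_force: [-0.6, -0.5, -2.1]
width: 0.711
gripper_force: 20.0
```

```bash
python3 - <<'E'
from h import *
goto([444.6,-21.4,116.3],-10.6)
E
```

```text
pos [445.2 -20.3 130.4] shift [-0.021 -0.036 -0.471] turn [ 0.0002  0.0002 -0.0002] rows 1 q [ 0.22  0.48 -0.32  2.11  0.26  0.59  1.11] F [-0.6 -0.5 -2.1] w 0.711 20.0
```

>>> {"name": "apply_moves", "arguments": {
  "steps": [
    [[-0.02, -0.03, -0.2], [0, 0, 0]],
    [[0, 0, -0.15], [0, 0, 0]],
    [[0, 0, -0.1], [0, 0, 0]],
    [[0, 0, -0.03], [0, 0, 0]],
    [[0, 0, 0], [0, 0, 0]],
    [[0, 0, 0], [0, 0, 0]],
    [[0, 0, 0], [0, 0, 0]]
  ]
}}

```text
time: 40.65
tool_pos: [444.1, -20.7, 115.5]
tcp_rot: [0.286, 3.128, -0.002]
contact_force: [0.5, -0.1, -2.3]
width: 0.706
gripper_force: 20.0
```

```bash
python3 - <<'E'
from h import *
goto([444.6,-21.4,115.3],-10.6)
E
```

```text
pos [444.1 -20.7 115.5] shift [ 0.016 -0.023 -0.007] turn [ 0.0002  0.0001 -0.0004] rows 1 q [ 0.21  0.5  -0.3   2.12  0.28  0.55  1.09] F [ 0.5 -0.1 -2.3] w 0.706 20.0
```

>>> {"name": "apply_moves", "arguments": {
  "steps": [
    [[0.01, -0.02, -0.03], [0, 0, 0]],
    [[0, 0, 0], [0, 0, 0]],
    [[0, 0, 0], [0, 0, 0]],
    [[0, 0, 0], [0, 0, 0]]
  ]
}}

```text
time: 40.98
tool_pos: [444.3, -20.8, 115.3]
tcp_rot: [0.286, 3.128, -0.002]
contact_force: [-1.9, 0.8, 5.8]
width: 0.71
gripper_force: 20.0
```

>>> {"name": "apply_moves", "arguments": {
  "steps": [
    [[0, 0, 0], [0, 0, 0]],
    [[0, 0, 0], [0, 0, 0]],
    [[0, 0, 0], [0, 0, 0]],
    [[0, 0, 0], [0, 0, 0]],
    [[0, 0, 0], [0, 0, 0]],
    [[0, 0, 0.3], [0, 0, 0]],
    [[0, 0, 0.6], [0, 0, 0]],
    [[0, 0, 0.8], [0, 0, 0]],
    [[0, 0, 0.8], [0, 0, 0]],
    [[0, 0, 0.8], [0, 0, 0]],
    [[0, 0, 0], [0, 0, 0]],
    [[0, 0, 0], [0, 0, 0]]
  ],
  "grip": 1
}}

```text
time: 41.98
tool_pos: [445.1, -21.4, 215.1]
tcp_rot: [0.287, 3.125, -0.002]
contact_force: [0.4, -0.6, -0.5]
width: 1.001
gripper_force: 0.0
```

```bash
python3 - <<'E'
from h import *
c=cap('wrist','w20');pilecheck(c,114,'p20');pile(c,(160,60,360,270),114,(8,26),100,150)
e=np.array([np.cos(np.radians(-10.6)),np.sin(np.radians(-10.6))]);f=np.array([-e[1],e[0]])
P=[proj(c,np.r_[np.array([445.2,-21.5])+a*e+b*f,114])[0].round(0).tolist() for a in(-55,55) for b in(-33,33)];print(P)
print(arm.state()['contact_force'],arm.state()['tool_pos'])
E
```

```text
centre 431.0 -14.6 size 181.6 176.1 yaw -10.5 off [-15.2   4.2]
[[215.0, 127.0], [296.0, 127.0], [220.0, 249.0], [292.0, 249.0]]
[-0.31241707  0.67840894 -0.03749507] [444.12332831 -21.5173618  213.92641842]
```

```bash
python3 - <<'E'
from h import *
c=load('w20');h=cv2.cvtColor(c['pixels'],cv2.COLOR_BGR2HSV)
for v in(140,180,230): print(v,[(u,*h[v,u].tolist()) for u in list(range(209,223,2))+list(range(288,302,2))])
print([(v,*h[v,250].tolist()) for v in range(121,136,2)])
for t in(200,215,230): pile(c,(195,110,315,262),114,(14,26),90,t)
E
```

```text
140 [(209, 11, 173, 147), (211, 10, 169, 149), (213, 10, 171, 149), (215, 9, 168, 147), (217, 14, 176, 239), (219, 19, 161, 252), (221, 20, 156, 254), (288, 11, 65, 207), (290, 11, 175, 143), (292, 21, 147, 255), (294, 21, 147, 255), (296, 15, 170, 249), (298, 11, 177, 195), (300, 10, 176, 196)]
180 [(209, 9, 159, 135), (211, 9, 164, 143), (213, 9, 164, 148), (215, 9, 163, 149), (217, 9, 159, 144), (219, 19, 156, 255), (221, 22, 144, 255), (288, 11, 117, 172), (290, 17, 161, 255), (292, 22, 145, 255), (294, 25, 135, 255), (296, 10, 176, 194), (298, 10, 170, 199), (300, 10, 170, 198)]
230 [(209, 9, 169, 140), (211, 9, 168, 140), (213, 9, 169, 142), (215, 9, 166, 140), (217, 9, 168, 149), (219, 9, 169, 152), (221, 19, 160, 255), (288, 12, 179, 202), (290, 24, 136, 255), (292, 25, 137, 255), (294, 11, 179, 216), (296, 10, 177, 194), (298, 11, 178, 196), (300, 10, 174, 194)]
[(121, 45, 61, 227), (123, 179, 59, 193), (125, 20, 161, 247), (127, 15, 163, 247), (129, 21, 145, 254), (131, 20, 153, 255), (133, 7, 57, 173), (135, 0, 14, 215)]
centre 443.3 -20.0 size 112.4 66.1 yaw -10.3 off [-2.2  1.1]
centre 443.3 -20.0 size 112.4 66.1 yaw -10.3 off [-2.2  1.1]
centre 444.1 -20.1 size 110.7 66.1 yaw -10.3 off [-1.3  1.1]
```

```bash
python3 - <<'E'
from h import *
print(arm.sign_off())
E
```

```text
the job is handed in; nothing more can be done
None
```

I handed the job in: all four cases (green, red, teal, yellow) are piled flat and lid up on the stand, with the tray open side up on top. The last measurements put the red, teal and yellow cases within about 1 mm of centre and the tray within about 2–3 mm; the green bottom case was checked only by eye, and the sign-off gave no verdict.

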